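# Set the drill jig's length stop and hold the bracket in its corner

### The arm

A 7-joint arm with a two-finger parallel gripper is mounted at the origin on the work surface. World frame = base frame: x ahead of the robot, y to its left, z up, the work surface at z = 0. Lengths are in mm, angles in rad, forces in N, time in s.
With the tool pointing down it reaches from about 400 to 875 mm from the base axis. Payload 4.4 kg.
Tool frame: the origin (TCP) lies midway between the tips of the shut fingers; the grasp point (between the pads) lies 19 mm behind it; x points along the fingers, z is the direction in which the jaws open and shut, and the axes are right-handed (so a half turn about x gives the same grasp; the last joint's range is limited). The gripper opens to 85 mm and grips with 20 to 120 N. Pads are 22 mm wide; open, the fingers measure 114 mm over their backs; the gripper's body (76 mm by 85 mm) begins 54 mm behind the grasp point. The pads swing forward as they close: fully open they stand 13 mm farther back than shut.
Start: joints at [1.231, 0.628, 0.038, 1.517, -0.027, 0.996, -0.02], TCP at [175.782, -625.794, 231.313] pointing down, gripper open.
Joint ranges: [-3.06, 3.06], [-0.37, 2.12], [-1.25, 1.32], [0.18, 2.47], [-1.1, 4.24], [0.23, 1.98], [-2.94, 2.94]. Speed limits (rad/s): [2.57, 2.57, 3.14, 3.14, 3.14, 3.14, 3.14].

### API

Orientations are given as [roll, pitch, yaw] about the fixed x, y, z axes, in that order (R = Rz(yaw) Ry(pitch) Rx(roll)).
In Python, from cell import ctrl gives the robot as it stands. The module is installed in compiled form; this text tells all that it offers.
- The arm moves only by the tool servo_tool, never from a script. Its argument "rows" is a list of rows, each an object of numbers: "dx", "dy", "dz": the shift along the tool's x, y, z in units of 750 mm (1.0 is 750 mm); "wx", "wy", "wz": the turn, a rotation vector about the tool's x, y, z in units of 6 degrees (1.0 is 6 degrees); "fingers": the closure, from 0 (fully open) to 1 (shut). In form: [{"dx": .., "dy": .., "dz": .., "wx": .., "wy": .., "wz": .., "fingers": ..}, ...]. A call has 1 to 5 rows; each row shifts and turns the commanded pose from where the row before left it, along the tool's axes as they then stand; what a row does not reach is not made up. A row lasts 1/8 s, in which the tool goes at most 62.5 mm and 10.7 degrees, less where a joint would pass 70% of its speed; a pose out of reach is approached as far as the arm can. A call with a number of a shift or a turn outside -1 to 1 is refused whole. A call with a gripper value outside its range is refused whole. The fingers move at their own pace and stop on an object; the grip force is fixed at half the most. Time passes only in rows, so rows that do not move let the fingers close. It gives the time, the measured TCP pose, the force and the opening at its end, in the units of the state.
- ctrl.read_state(): the state, without advancing time (a new reading comes with each control period).
- ctrl.get_image(name): name is "scene" or "top"; returns the picture (384x512x3 uint8, red, green, blue); there is no depth.
- ctrl.camera_info(name): a dict with "fovy" (degrees; the focal length in pixels is half the picture's height over the tangent of half this angle, whatever the lens; pixels are square), "cx", "cy" (the principal point, pixels), "R" (3x3) and "t" (3): a world point X has camera coordinates R X + t. Camera axes: x right, y down, z forward; pixel columns grow to the right and rows downward; lengths in mm; the calibration is good to about 2 mm. A picture is of the moment at which its call begins. camera_info takes no time and is no camera call.
- ctrl.finish_job(): hands the job in, once; it reports no verdict.
Trained networks look in the newest picture that a camera, given by its name, has taken for a name from the list of things; names that differ only in an ending like _2 or _b are one class to them, and where a whole thing is asked for, a point or a joint stands for the part that bears it (a point fixed in the world has none). Each returns a list of dicts, best first, with "conf" (0 to 1); they miss things now and then, are a little off and sometimes report something else, mostly with a low value. They report only what shows in the picture. A call takes as long as a camera call.
- ctrl.search_frame(label, camera): "extent" ([centre column, centre row, width, height] in pixels, round what is visible of it).
- ctrl.silhouettes(label, camera): "region" (384x512 bool, what is visible of it) and "extent" ([centre column, centre row, width, height] in pixels, round what is visible of it).
- ctrl.mark_of(label, camera): "point" ([column, row] in pixels: a listed point, or the origin of a listed thing).
The state is a dict: "clock": time; "qpos": joint angles; "qd": joint speeds; "tau": joint torques, N m; "eef_pos": TCP position; "tool_rot": TCP orientation; "force": force on the tool from outside, world axes, zero at the start; "torque": the same for the moment, N m; "width": finger opening in mm.
Only numpy, scipy, OpenCV 4.12 (cv2) and the standard library are available. Lean on these libraries where they do the work, as an engineer would, in place of code of your own. Each camera call takes 0.05 s, during which the arm holds its last target.

### The job

On the bench drill jig, first push the length stop along the fence towards the drill bushing until its spring plunger drops into the next notch. Then take the aluminium angle bracket from the table, lay it flat on the jig bed with its upright leg on the robot's side, slide its flat leg in under the drill bushing, and press it firmly into the corner, flush against the fence and hard up against the stop at once. Finish while still holding it pressed there with the gripper for drilling; do not ram it, and leave the other things on the table alone.

Things in the scene. Friction and masses are not known exactly. Their poses are not given: they have to be found in the camera images.
- jig: The drill jig, fixed to the table: a dark steel bed 140 (jig x) x 360 (jig y) x 15 mm high, origin at the centre of its underside, so the bed's surface is at z = 15 mm. Its x points away from the robot, turned by up to 0.2 rad. Fence, bushing plate and length stop are mounted on it.
- fence: Aluminium fence along the far (+x) side of the bed; origin and axes are the jig's. Its front face, looking to the robot, is the plane jig x = +45 mm; it is 25 mm thick, runs the jig's full length in y, and stands 30 mm over the bed (top at z = 45 mm). Cross notches 8 mm wide, 50 mm apart, in its top take the stop's plunger.
- bushing_plate: Steel plate on top of the fence near the jig's -y end; origin and axes are the jig's. It spans jig y = -149 to -121 mm, z = 45 to 57 mm (rim and screw heads 4 mm more), and overhangs the bed by 36 mm from the fence face. The drill bushing, a tube of 16 mm diameter, hangs from it to 12 mm above the bed: an 8 mm leg slides in below from the robot's side.
- bushing (a point): Point on the bed (z = 15 mm) straight below the drill bushing: jig x = +23 mm, y = -135 mm.
- corner (a point): Point on the bed (z = 15 mm) where the fence face meets the stop's working face once the stop is in the next notch: jig x = +45 mm, y = -15 mm, 120 mm to the +y side of the bushing. Axes as the jig's. The bracket belongs here, from this point 140 mm to -y and 50 mm to -x. The jig and the bracket are machined, lightly oiled metal: they slide on each other with little friction (about 0.25).
- stop_slide (a joint): Length stop's place along the fence, m: 0 in the previous notch, 0.050 in the next notch; grows towards the bushing (jig -y). Starts between the two, slides against 2 to 4 N of friction, stays where left. Plunger down, it is locked both ways (0.5 mm play) and bears well over 25 N.
- plunger (a joint): Spring plunger of the length stop, m: 0 while its pin rides on top of the fence, about 0.006 when it has dropped into a notch. It drops by itself as the pin comes over a notch; its black knob goes down with it.
- length_stop: The aluminium length stop: a saddle astride the fence with an arm, 14 mm thick in y, that bears the working face (looks to jig -y). Origin on that face, where it meets the fence face at bed height; axes as the jig's. The arm reaches from the fence face 44 mm towards the robot, from 2 mm above the bed to z = 70 mm.
- stop_back (a point): Centre of the back face (looks to jig +y, 24 mm high) of the stop's saddle: the place to push it towards the bushing. z = 58 mm, 12.5 mm behind the fence face, 40 mm behind the working face. The saddle sits astride the fence, 40 mm long, 45 mm wide, z = 46 to 70 mm; the plunger's knob (22 mm across) tops it, up to z = 99 mm.
- bracket: The work: a loose aluminium angle section 140 mm long (its y), legs 50 x 50 mm, 8 mm thick, about 0.3 kg. Origin at the centre of its 50 x 140 mm footprint, on the underside. The flat leg reaches to x = +25 mm; the upright leg, 50 mm high, stands at x = -25 to -17 mm. Starts flat on the table at the jig's -y side, turned by up to 0.7 rad.
- bracket_web (a point): Middle of the top edge of the bracket's upright leg (8 mm thick), 50 mm above its underside: the place to grip from above.
- bracket_edge (a point): Middle of the long free edge of the bracket's flat leg (bracket x = +25 mm), which belongs against the fence; 4 mm above its underside.
- bracket_end (a point): Middle of the bracket's +y end (bracket y = +70 mm), which belongs against the stop; 4 mm above its underside.
- tape_roll: Bystander: a roll of blue masking tape lying flat, 100 mm across, 24 mm high; origin at the centre of its underside.
- cup: Bystander: a white cup, 84 mm across its rim, 120 mm high; origin at the centre of its foot.
- tape_measure: Bystander: a black pocket tape measure, 68 x 40 x 62 mm high; origin at the centre of its underside.

How it is judged (in metres and radians):
On the way:
1. the length stop is locked in the next notch towards the bushing, the bracket not yet in the jig (value of joint stop_slide between 0.047 and 0.053 m and value of joint plunger above 0.004 m and horizontal distance between bracket and corner above 0.13 m), for 0.2 s.
At the end, for the whole second after the job is handed in: Stop in the next notch (3 mm), plunger down; bracket flat on the bed (2 mm, 0.03 rad), edge flush to the fence (2 mm, 0.02 rad), +y end on the stop (2 mm), still; over 2 N on the fence and over 2 N on the stop, the gripper still holding it (value of joint stop_slide between 0.047 and 0.053 m and value of joint plunger above 0.004 m and x of bracket_edge in the frame of corner between -0.002 and 0.002 m and y of bracket_end in the frame of length_stop between -0.002 and 0.002 m and z of bracket in the frame of corner between -0.002 and 0.002 m and angle between the x axis of bracket and the x axis of jig, either way round below 0.02 rad and angle between bracket's own z axis and vertical below 0.03 rad and contact force between bracket and fence above 2 N and contact force between bracket and length_stop above 2 N and contact force between the fingers and bracket above 2 N and linear speed of bracket below 0.01 m/s); the arm keeps its last pose, push and grip.
It fails at once if the bracket is rammed: more than 60 N on the fence or on the stop (contact force between bracket and fence above 60 N or contact force between bracket and length_stop above 60 N).
It fails at once if a bystander is shifted by more than 20 mm (distance of any of tape_roll, cup, tape_measure from where it was at the start of the episode above 0.02 m).
It also fails if it takes over 64 s, if anything falls off the work surface, if the arm or the gripper's body presses on something with over 40 N, if the wrist force passes 120 N, or if a joint passes its speed limit or range.

## Working session

There is one attempt and no reset: what is moved stays moved. The work goes in short steps, Python scripts to look and compute and a tool call to move; the robot and the scene stay as the last step left them, time stands still between calls to the robot, and variables do not carry over. Pictures are saved under pics/ and viewed, and the job is handed in when it is done.

Besides the shell and the picture viewer there is one more tool, called after ">>>" by a JSON object that holds its "api" and its "payload", one argument or row to a line. servo_tool: Moves the arm, as the interface text tells. Its arguments: {"type":"object","properties":{"rows":{"type":"array"}},"required":["rows"]}

```bash
mkdir -p pics
python3 - <<'E'
from cell import ctrl
import cv2
s=ctrl.read_state();print(s)
for n in("scene","top"):
    im=ctrl.get_image(n);cv2.imwrite(f"pics/{n}0.png",im[:,:,::-1]);print(n,ctrl.camera_info(n))
for n in("scene","top"):
    for l in("jig","corner","bushing","stop_back","length_stop","bracket","bracket_web","bracket_edge","bracket_end","tape_roll","cup","tape_measure"):
        r=ctrl.mark_of(l,n);print(n,l,[(d['point'],round(d['conf'],2)) for d in r[:2]])
E
```

```text
{'clock': 0.0, 'qpos': array([ 1.23122286,  0.6293648 ,  0.03845015,  1.51840125, -0.027008  ,
        0.9962991 , -0.01996848]), 'qd': array([ 0.00107596, -0.00104371,  0.0009371 , -0.00143287, -0.00141437,
        0.000133  , -0.00046257]), 'tau': array([ 4.35796237e-04, -5.63400435e+01,  1.22665823e+00, -1.93437159e+01,
        1.10451481e-02,  1.05519631e-02, -6.77296171e-06]), 'eef_pos': array([ 175.58789327, -625.16348512,  230.36651239]), 'tool_rot': array([-3.12849412,  1.56884208,  1.8576881 ]), 'force': array([ 0.3159329 , -0.09977965, -0.4815554 ]), 'torque': array([-0.0190117 , -0.026662  ,  0.01656751]), 'width': 85.32226828605042}
scene {'fovy': 43.0313943781736, 'cx': 259.1848535942113, 'cy': 196.80264649526103, 'R': array([[ 0.77801149,  0.62824644, -0.00212766],
       [ 0.51261605, -0.6367671 , -0.57597955],
       [-0.36321193,  0.44702804, -0.81746133]]), 't': array([-455.07767642, -228.837451  , 1392.69902261])}
top {'fovy': 50.340129294096194, 'cx': 251.39581570418622, 'cy': 202.73868287639309, 'R': array([[ 0.02892349, -0.99924044,  0.02611471],
       [-0.9886
[... 577 characters left out ...]

scene tape_roll [([310.3, 105.1], 0.9)]
scene cup [([212.8, 316.2], 0.93)]
scene tape_measure [([336.0, 134.8], 0.74), ([132.9, 317.4], 0.31)]
top jig [([235.4, 196.9], 0.64), ([230.6, 182.1], 0.58)]
top corner [([237.4, 183.8], 0.72)]
top bushing [([277.0, 181.4], 0.62), ([367.3, 215.3], 0.33)]
top stop_back [([216.7, 181.1], 0.79), ([347.5, 227.0], 0.29)]
top length_stop [([228.5, 184.3], 0.69)]
top bracket [([369.5, 220.7], 0.98)]
top bracket_web [([372.9, 229.6], 0.86)]
top bracket_edge [([367.3, 213.0], 0.59), ([125.9, 230.8], 0.36)]
top bracket_end [([346.9, 227.3], 0.84)]
top tape_roll [([128.3, 229.6], 0.82)]
top cup [([331.2, 172.4], 0.97)]
top tape_measure [([141.9, 192.8], 0.64)]
```

Run:
```python
import cv2
a=cv2.imread("pics/scene0.png");b=cv2.imread("pics/top0.png")
cv2.imwrite("pics/s1.png",cv2.resize(a[80:360,60:400],(800,659))[:600])
cv2.imwrite("pics/t1.png",cv2.resize(b[120:280,100:420],(800,400),interpolation=cv2.INTER_CUBIC))
```

```text
(no output)
```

View pics/s1.png

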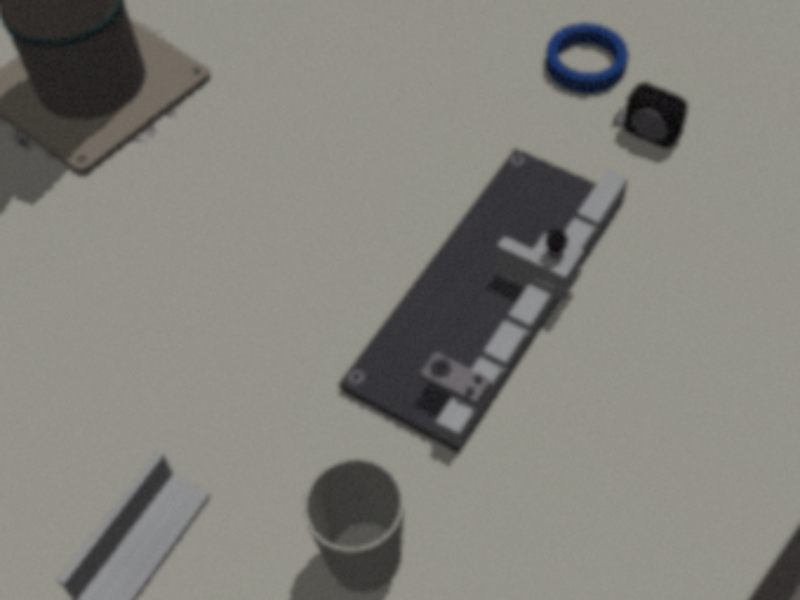

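View pics/t1.png

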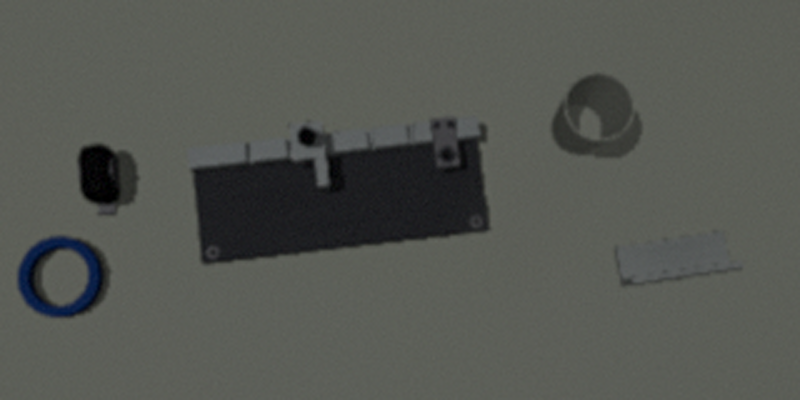

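The pictures show the jig with the stop mid-travel. The bracket lies to the right in the top view (~370,220), the cup sits beyond it, and the tape items are at the far left. I'll zoom in for accurate picks.

Run:
```python
import cv2,numpy as np
a=cv2.imread("pics/scene0.png");b=cv2.imread("pics/top0.png")
def z(im,x,y,w,h,k,n):
    c=cv2.resize(im[y:y+h,x:x+w],None,fx=k,fy=k,interpolation=cv2.INTER_CUBIC)
    c=cv2.convertScaleAbs(c,alpha=1.8,beta=0)
    for i in range(0,w,10): cv2.putText(c,str(x+i),(int((i+.5)*k),10),0,.35,(0,255,255),1); cv2.line(c,(int((i+.5)*k),12),(int((i+.5)*k),18),(0,255,255),1)
    for i in range(0,h,10): cv2.putText(c,str(y+i),(0,int((i+.5)*k)),0,.35,(0,255,0),1); cv2.line(c,(24,int((i+.5)*k)),(30,int((i+.5)*k)),(0,255,0),1)
    cv2.imwrite(n,c)
z(b,170,160,130,70,6,"pics/z1.png")
z(a,195,130,140,150,4,"pics/z2.png")
z(b,335,200,70,45,11,"pics/z3.png")
z(a,70,260,100,90,6,"pics/z4.png")
```

```text
(no output)
```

View pics/z1.png

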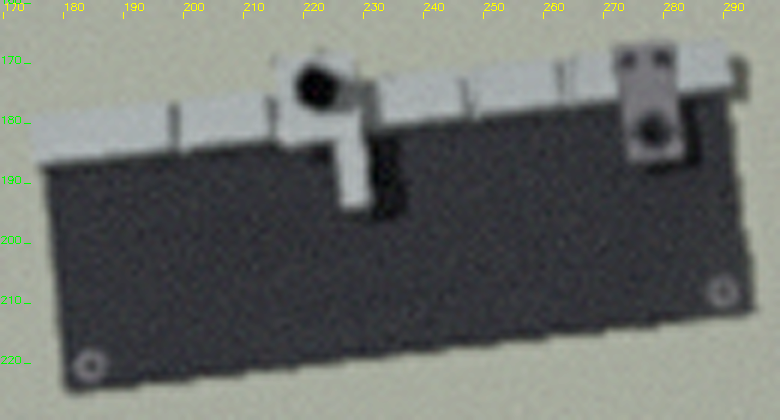

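View pics/z2.png

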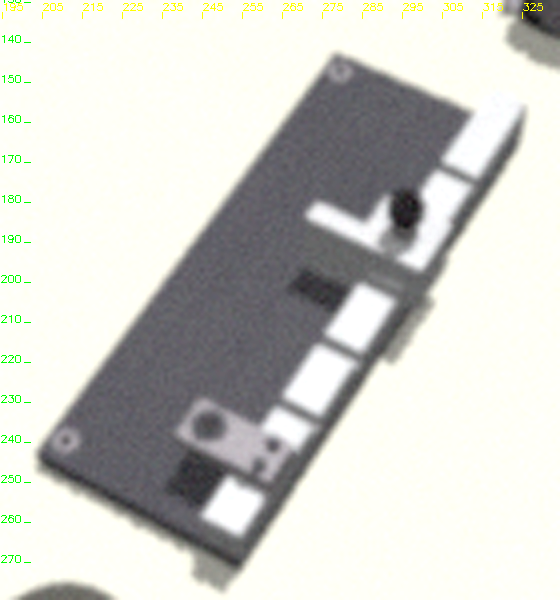

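View pics/z3.png

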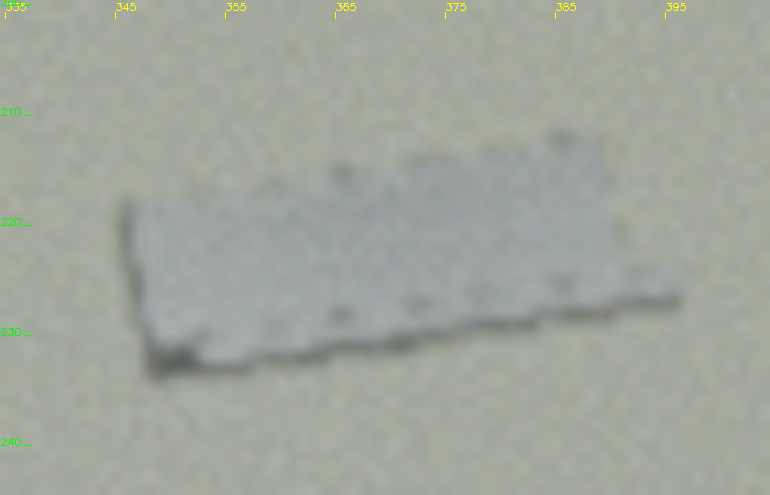

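View pics/z4.png

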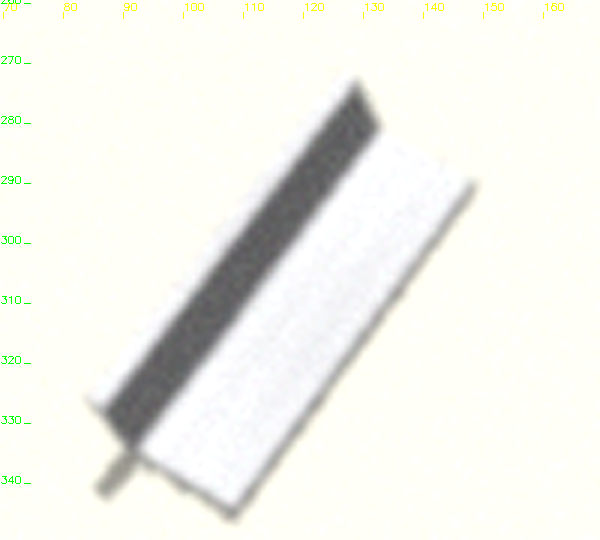

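```bash
cat > h.py <<'E'
import numpy as np
from cell import ctrl
from scipy.optimize import least_squares
CI={n:ctrl.camera_info(n) for n in("scene","top")}
def proj(n,X):
    c=CI[n];f=192/np.tan(np.radians(c['fovy'])/2);p=np.asarray(X)@np.array(c['R']).T+c['t']
    return np.stack([c['cx']+f*p[...,0]/p[...,2],c['cy']+f*p[...,1]/p[...,2]],-1)
def world(P,X,z0=0):
    x,y,a=P;X=np.asarray(X,float);c,s=np.cos(a),np.sin(a)
    return np.stack([x+c*X[...,0]-s*X[...,1],y+s*X[...,0]+c*X[...,1],X[...,2]+z0],-1)
def fit(obs,p0,z0=0,loss='soft_l1'):
    f=lambda p:np.concatenate([proj(n,world([p[0],p[1],p[2]/300],X,z0))-q for n,X,q in obs])
    r=least_squares(f,p0,loss=loss,f_scale=1.0);return np.array([r.x[0],r.x[1],r.x[2]/300]),f(r.x).reshape(-1,2)
E
cat > fit0.py <<'E'
from h import *
Z1=lambda u,v:np.array([170+u/6-.5,160+v/6-.5]);Z2=lambda u,v:np.array([195+u/4-.5,130+v/4-.5])
Z3=lambda u,v:np.array([335+u/11-.5,200+v/11-.5]);Z4=lambda u,v:np.array([70+u/6-.5,260+v/6-.5])
for n in CI: print(n,-np.array(CI[n]['R']).T@CI[n]['t'])
jo=[("top",(-70,180,8),Z1(68,387)),("top",(-70,-180,8),Z1(752,313)),("top",(70,-180,45),Z1(727,68)),("top",(45,-180,15),Z1(725,96)),
("scene",(-70,180,15),Z2(333,55)),("scene",(-70,-180,15),Z2(40,455)),("scene",(45,-180,45),Z2(203,518)),("scene",(70,-180,45),Z2(243,535)),("scene",(70,180,45),Z2(523,105)),("scene",(70,-180,0),Z2(238,570)),
("top",(9,-121,57),Z1(628,159)),("top",(9,-149,57),Z1(684,160)),("scene",(9,-149,57),Z2(177,430)),("scene",(9,-121,57),Z2(200,399))]
J,r=fit(jo,[550,-100,0]);print("jig",J.round(4));print(r.round(1).tolist())
bo=[("top",(25,70,4),Z3(125,200)),("top",(-25,-70,50),Z3(682,300)),("top",(25,-70,8),Z3(607,137)),
("scene",(-17,70,50),Z4(357,82)),("scene",(-17,70,8),Z4(380,127)),("scene",(25,70,8),Z4(475,183)),("scene",(25,-70,4),Z4(235,516)),("scene",(-17,-70,8),Z4(133,450)),("scene",(-17,-70,50),Z4(107,410)),("scene",(-25,-70,50),Z4(88,398)),("top",(-25,70,0),Z3(150,378))]
B,r=fit(bo,[450,-500,0]);print("br",B.round(4));print(r.round(1).tolist())
# stop
st=[("top",(1,0,55),Z1(371,208)),("top",(1,14,55),Z1(343,208)),("scene",(1,0,55),Z2(315,213)),("scene",(1,14,55),Z2(318,202))]
def f(p): return np.concatenate([proj(n,world(J,np.array(X)+[0,p[0],15]))-q for n,X,q in st])
r=least_squares(f,[20]);print("stop working face jig y",r.x,f(r.x).round(1))
for n,o,z in(("tape_roll",None,12),("cup",None,60),("tape_measure",None,30)):pass
np.savez("fit.npz",J=J,B=B)
print("back",world(J,[57.5,r.x[0]+40,58]),"corner",world(J,[45,-15,15]),"web",world(B,[-21,0,50]))
for n in("scene","top"):
  for l,X in(("corner",world(J,[45,-15,15])),("bushing",world(J,[23,-135,15])),("jig",world(J,[0,0,0])),("bracket",world(B,[0,0,0])),("bracket_web",world(B,[-21,0,50])),("stop_back",world(J,[57.5,r.x[0]+40,58]))): print(n,l,proj(n,X).round(1))
for l,p in(("cup",{"scene":(212.8,316.2),"top":(331.2,172.4)}),("tape_measure",{"scene":(336,134.8),"top":(141.9,192.8)}),("tape_roll",{"scene":(310.3,105.1),"top":(128.3,229.6)})):
  r=least_squares(lambda x:np.concatenate([proj(n,np.array([x[0],x[1],0]))-p[n] for n in p]),[500,0]);print(l,r.x.round(0),r.fun.round(1))
E
python3 fit0.py
```

```text
scene [ 977.20630918 -482.39074147 1005.70365416]
top [ 354.30612713   42.42931759 1280.54638718]
jig [5.601951e+02 6.453690e+01 1.505000e-01]
[[-0.0, 1.8], [0.3, 0.6], [-0.1, -4.4], [0.2, 0.8], [0.6, -1.0], [-1.0, -0.6], [0.1, -0.4], [-0.2, 0.5], [1.1, -0.6], [1.2, 0.9], [0.5, 1.0], [0.2, -0.2], [-0.1, 1.3], [0.6, -0.1]]
br [ 4.896306e+02 -3.583198e+02  1.720000e-01]
[[-0.1, 1.3], [0.9, 0.4], [-0.3, 0.8], [0.7, -0.2], [1.0, 0.7], [0.4, -0.2], [0.2, -0.1], [0.9, 0.6], [-0.6, 0.1], [-0.5, 0.3], [0.1, 0.9]]
stop working face jig y [13.85007165] [-0.5 -0.2 -0.4  0.4 -2.   0.5  0.1 -0.8]
back [608.97275944 126.39817984  58.        ] corner [606.93525374  56.45226547  15.        ] web [ 468.94063463 -361.91475016   50.        ]
scene corner [280.8 212.3]
scene bushing [247.6 245.6]
scene jig [267.7 203.7]
scene bracket [121.  312.4]
scene bracket_web [107.4 298.6]
scene stop_back [299.6 184.2]
top corner [238.8 182.2]
top bushing [277.4 184.7]
top jig [235.8 197.5]
top bracket [368.4 223.8]
top bracket_web [374.8 229.1]
top stop_back [215.8 178. ]
cup [ 651. -240.] [0.2 0.2 0.  0.4]
tape_measure [565. 363.] [-0.2  0.6 -0.5  0.1]
tape_roll [446. 403.] [-1.   3.1 -2.5  0.4]
```

```bash
sed -i 's/Z1(727,68)/Z1(730,42)/' fit0.py; python3 fit0.py | grep -A1 -E "^jig|^br|^stop|^back"
cat >> h.py <<'E'
from scipy.spatial.transform import Rotation as Ro
F=np.load("fit.npz") if __import__('os').path.exists("fit.npz") else None
def tool():
    s=ctrl.read_state();return s,Ro.from_euler('xyz',s['tool_rot']).as_matrix()
def goal(pos,yaw,sgn=None):
    """tool x down, tool z along +-(cos yaw, sin yaw)"""
    s,R=tool();best=None
    for g in((1,-1) if sgn is None else (sgn,)):
        z=g*np.array([np.cos(yaw),np.sin(yaw),0]);x=np.array([0,0,-1.]);T=np.stack([x,np.cross(z,x),z],1)
        rv=Ro.from_matrix(R.T@T).as_rotvec()
        if best is None or np.linalg.norm(rv)<np.linalg.norm(best[1]): best=(g,rv)
    d=R.T@(np.array(pos)-s['eef_pos'])
    print("clock",s['clock'].__round__(2),"tcp",s['eef_pos'].round(1),"F",s['force'].round(1),"w",round(s['width'],1),"ztool",R[:,2].round(3))
    print("d units",(d/750).round(4),"mm",d.round(1),"rot units",(np.degrees(best[1])/6).round(3),"sgn",best[0])
E
python3 - <<'E'
from h import *
J,B=F['J'],F['B']
P=world(J,[57.5,54+11+20,130]);print(P);goal(P,J[2])
print(tool()[1].round(3))
E
```

```text
jig [5.604213e+02 6.440940e+01 1.507000e-01]
[[0.0, 1.8], [0.4, 0.5], [-0.6, -0.2], [0.2, 0.7], [0.6, -0.9], [-1.0, -0.5], [0.1, -0.3], [-0.2, 0.6], [1.2, -0.6], [1.3, 1.0], [0.5, 1.0], [0.3, -0.3], [-0.1, 1.4], [0.6, -0.0]]
br [ 4.896306e+02 -3.583198e+02  1.720000e-01]
[[-0.1, 1.3], [0.9, 0.4], [-0.3, 0.8], [0.7, -0.2], [1.0, 0.7], [0.4, -0.2], [0.2, -0.1], [0.9, 0.6], [-0.6, 0.1], [-0.5, 0.3], [0.1, 0.9]]
stop working face jig y [13.98738561] [-0.5 -0.2 -0.4  0.3 -1.9  0.6  0.2 -0.7]
back [609.16742734 126.41512781  58.        ] corner [607.1628821   56.33309608  15.        ] web [ 468.94063463 -361.91475016   50.        ]
scene corner [280.8 212.4]
[604.51294431 157.07647219 130.        ]
clock 1.3 tcp [ 175.8 -625.8  231.3] F [ 0.4  0.2 -0.3] w 85.3 ztool [ 0.27  -0.963  0.   ]
d units [ 0.1351  0.8325 -0.8504] mm [ 101.3  624.4 -637.8] rot units [-1.3824e+01  1.0000e-03 -0.0000e+00] sgn 1
[[ 0.     0.963  0.27 ]
 [-0.     0.27  -0.963]
 [-1.     0.     0.   ]]
```

```bash
cat >> h.py <<'E'
def rows(pos,yaw,n,sgn=None,fing=0.,last=None):
    """n rows straight in world with rotation shared; prints rows"""
    import json
    s,R=tool();goal(pos,yaw,sgn)
    best=None
    for g in((1,-1) if sgn is None else (sgn,)):
        z=g*np.array([np.cos(yaw),np.sin(yaw),0]);x=np.array([0,0,-1.]);T=np.stack([x,np.cross(z,x),z],1)
        rv=Ro.from_matrix(R.T@T).as_rotvec()
        if best is None or np.linalg.norm(rv)<np.linalg.norm(best): best=rv
    D=(np.array(pos)-s['eef_pos'])/n
    out=[]
    for i in range(n):
        d=R.T@D/750
        out.append(dict(zip(("dx","dy","dz","wx","wy","wz","fingers"),[round(float(v),4) for v in d]+[round(float(v),3) for v in np.degrees(best/n)/6]+[fing])))
        R=R@Ro.from_rotvec(best/n).as_matrix()
    for i in range(0,n,5): print(json.dumps(out[i:i+5]))
E
python3 - <<'E'
from h import *
J,B=F['J'],F['B']
P=world(J,[57.5,54+11+20,230]);rows(P,J[2],15,1,1.0)
E
```

```text
clock 1.3 tcp [ 175.8 -625.8  231.3] F [ 0.4  0.2 -0.3] w 85.3 ztool [ 0.27  -0.963  0.   ]
d units [ 0.0018  0.8325 -0.8504] mm [   1.3  624.4 -637.8] rot units [-1.3824e+01  1.0000e-03 -0.0000e+00] sgn 1
[{"dx": 0.0001, "dy": 0.0555, "dz": -0.0567, "wx": -0.922, "wy": 0.0, "wz": -0.0, "fingers": 1.0}, {"dx": 0.0001, "dy": 0.0607, "dz": -0.0511, "wx": -0.922, "wy": 0.0, "wz": -0.0, "fingers": 1.0}, {"dx": 0.0001, "dy": 0.0653, "dz": -0.045, "wx": -0.922, "wy": 0.0, "wz": -0.0, "fingers": 1.0}, {"dx": 0.0001, "dy": 0.0694, "dz": -0.0385, "wx": -0.922, "wy": 0.0, "wz": -0.0, "fingers": 1.0}, {"dx": 0.0001, "dy": 0.0728, "dz": -0.0316, "wx": -0.922, "wy": 0.0, "wz": -0.0, "fingers": 1.0}]
[{"dx": 0.0001, "dy": 0.0755, "dz": -0.0245, "wx": -0.922, "wy": 0.0, "wz": -0.0, "fingers": 1.0}, {"dx": 0.0001, "dy": 0.0775, "dz": -0.0171, "wx": -0.922, "wy": 0.0, "wz": -0.0, "fingers": 1.0}, {"dx": 0.0001, "dy": 0.0788, "dz": -0.0095, "wx": -0.922, "wy": 0.0, "wz": -0.0, "fingers": 1.0}, {"dx": 0.0001, "dy": 0.0793, "dz": -0.0019, "wx": -0.922, "wy": 0.0, "wz": -0.0, "fingers": 1.0}, {"dx": 0.0001, "dy": 0.0791, "dz": 0.0058, "wx": -0.922, "wy": 0.0, "wz": -0.0, "fingers": 1.0}]
[{"dx": 0.0001, "dy": 0.0782, "dz": 0.0134, "wx": -0.922, "wy": 0.0, "wz": -0.0, "fingers": 1.0}, {"dx": 0.0001, "dy": 0.0766, "dz": 0.0208, "wx": -0.922, "wy": 0.0, "wz": -0.0, "fingers": 1.0}, {"dx": 0.0001, "dy": 0.0742, "dz": 0.0281, "wx": -0.922, "wy": 0.0, "wz": -0.0, "fingers": 1.0}, {"dx": 0.0001, "dy": 0.0711, "dz": 0.0351, "wx": -0.922, "wy": 0.0, "wz": -0.0, "fingers": 1.0}, {"dx": 0.0001, "dy": 0.0674, "dz": 0.0418, "wx": -0.922, "wy": 0.0, "wz": -0.0, "fingers": 1.0}]
```

>>> {"api": "servo_tool", "payload": {
  "rows": [
    {"dx": 0, "dy": 0.055, "dz": -0.057, "wx": -0.92, "wy": 0, "wz": 0, "fingers": 1},
    {"dx": 0, "dy": 0.061, "dz": -0.051, "wx": -0.92, "wy": 0, "wz": 0, "fingers": 1},
    {"dx": 0, "dy": 0.065, "dz": -0.045, "wx": -0.92, "wy": 0, "wz": 0, "fingers": 1},
    {"dx": 0, "dy": 0.069, "dz": -0.038, "wx": -0.92, "wy": 0, "wz": 0, "fingers": 1},
    {"dx": 0, "dy": 0.073, "dz": -0.032, "wx": -0.92, "wy": 0, "wz": 0, "fingers": 1}
  ]
}}

```text
clock: 1.92
eef_pos: [319.2, -363.5, 231.7]
tool_rot: [0.106, 1.57, -0.706]
force: [1.1, 0.8, -1.2]
width: 0.0
```

>>> {"api": "servo_tool", "payload": {
  "rows": [
    {"dx": 0, "dy": 0.075, "dz": -0.025, "wx": -0.92, "wy": 0, "wz": 0, "fingers": 1},
    {"dx": 0, "dy": 0.077, "dz": -0.017, "wx": -0.92, "wy": 0, "wz": 0, "fingers": 1},
    {"dx": 0, "dy": 0.079, "dz": -0.01, "wx": -0.92, "wy": 0, "wz": 0, "fingers": 1},
    {"dx": 0, "dy": 0.079, "dz": -0.002, "wx": -0.92, "wy": 0, "wz": 0, "fingers": 1},
    {"dx": 0, "dy": 0.079, "dz": 0.006, "wx": -0.92, "wy": 0, "wz": 0, "fingers": 1}
  ]
}}

```text
clock: 2.55
eef_pos: [461.5, -102.9, 231.7]
tool_rot: [-0.121, 1.57, -0.451]
force: [1.2, -0.9, 0.7]
width: -0.0
```

>>> {"api": "servo_tool", "payload": {
  "rows": [
    {"dx": 0, "dy": 0.078, "dz": 0.013, "wx": -0.92, "wy": 0, "wz": 0, "fingers": 1},
    {"dx": 0, "dy": 0.077, "dz": 0.021, "wx": -0.92, "wy": 0, "wz": 0, "fingers": 1},
    {"dx": 0, "dy": 0.074, "dz": 0.028, "wx": -0.92, "wy": 0, "wz": 0, "fingers": 1},
    {"dx": 0, "dy": 0.071, "dz": 0.035, "wx": -0.92, "wy": 0, "wz": 0, "fingers": 1},
    {"dx": 0, "dy": 0.067, "dz": 0.042, "wx": -0.92, "wy": 0, "wz": 0, "fingers": 1}
  ]
}}

```text
clock: 3.18
eef_pos: [604.8, 157.4, 231.5]
tool_rot: [-0.631, 1.57, -0.48]
force: [0.2, 0.8, -0.2]
width: -0.0
```

Run:
```python
from h import *
J,B=F['J'],F['B']
P=world(J,[57.5,54+11+20,130]);rows(P,J[2],3,1,1.0)
P=world(J,[57.5,54+11+20,52]);rows(P,J[2],4,1,1.0)
```

```text
clock 3.17 tcp [604.8 157.4 231.5] F [ 0.2  0.8 -0.2] w -0.0 ztool [0.989 0.15  0.001]
d units [ 0.1353 -0.0004 -0.0005] mm [101.5  -0.3  -0.4] rot units [0.002 0.005 0.004] sgn 1
[{"dx": 0.0451, "dy": -0.0001, "dz": -0.0002, "wx": 0.001, "wy": 0.002, "wz": 0.001, "fingers": 1.0}, {"dx": 0.0451, "dy": -0.0001, "dz": -0.0001, "wx": 0.001, "wy": 0.002, "wz": 0.001, "fingers": 1.0}, {"dx": 0.0451, "dy": -0.0001, "dz": -0.0001, "wx": 0.001, "wy": 0.002, "wz": 0.001, "fingers": 1.0}]
clock 3.17 tcp [604.8 157.4 231.5] F [ 0.2  0.8 -0.2] w -0.0 ztool [0.989 0.15  0.001]
d units [ 0.2393 -0.0003 -0.0005] mm [179.5  -0.2  -0.4] rot units [0.002 0.005 0.004] sgn 1
[{"dx": 0.0598, "dy": -0.0001, "dz": -0.0001, "wx": 0.0, "wy": 0.001, "wz": 0.001, "fingers": 1.0}, {"dx": 0.0598, "dy": -0.0001, "dz": -0.0001, "wx": 0.0, "wy": 0.001, "wz": 0.001, "fingers": 1.0}, {"dx": 0.0598, "dy": -0.0001, "dz": -0.0001, "wx": 0.0, "wy": 0.001, "wz": 0.001, "fingers": 1.0}, {"dx": 0.0598, "dy": -0.0001, "dz": -0.0001, "wx": 0.0, "wy": 0.001, "wz": 0.001, "fingers": 1.0}]
```

>>> {"api": "servo_tool", "payload": {
  "rows": [
    {"dx": 0.06, "fingers": 1},
    {"dx": 0.06, "fingers": 1},
    {"dx": 0.06, "fingers": 1},
    {"dx": 0.056, "fingers": 1},
    {"dx": 0, "fingers": 1}
  ]
}}

```text
schema error: expected keys dx, dy, dz, wx, wy, wz, fingers
```

Run:
```python
from h import *
import cv2
s=ctrl.read_state();print(s['eef_pos'],s['force'])
a=ctrl.get_image("scene");cv2.imwrite("pics/p1.png",cv2.convertScaleAbs(cv2.resize(a[100:290,180:400,::-1],None,fx=3,fy=3),alpha=1.5))
```

```text
[604.76016137 157.42830513 231.46652085] [ 0.15387136  0.81143568 -0.24717828]
```

View pics/p1.png

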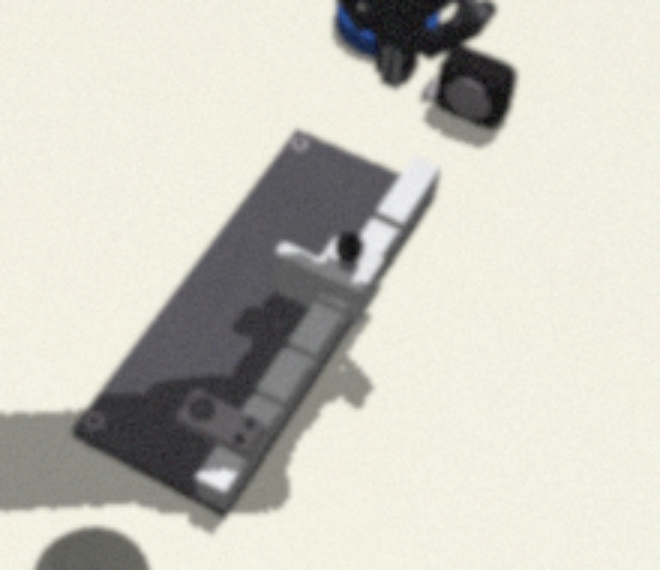

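The call was refused because keys were missing. The picture shows the gripper still high above the stop, at the upper right. I'll send it again with all the keys.

>>> {"api": "servo_tool", "payload": {
  "rows": [
    {"dx": 0.06, "dy": 0, "dz": 0, "wx": 0, "wy": 0, "wz": 0, "fingers": 1},
    {"dx": 0.06, "dy": 0, "dz": 0, "wx": 0, "wy": 0, "wz": 0, "fingers": 1},
    {"dx": 0.06, "dy": 0, "dz": 0, "wx": 0, "wy": 0, "wz": 0, "fingers": 1},
    {"dx": 0.056, "dy": 0, "dz": 0, "wx": 0, "wy": 0, "wz": 0, "fingers": 1},
    {"dx": 0, "dy": 0, "dz": 0, "wx": 0, "wy": 0, "wz": 0, "fingers": 1}
  ]
}}

```text
clock: 3.85
eef_pos: [601.2, 154.7, 51.4]
tool_rot: [-2.939, 1.564, -2.791]
force: [-0.2, -0.2, 0.7]
width: 0.1
```

Run:
```python
from h import *
import cv2
s=ctrl.read_state();print(s['eef_pos'],s['force'])
a=ctrl.get_image("scene");cv2.imwrite("pics/p2.png",cv2.convertScaleAbs(cv2.resize(a[100:290,180:400,::-1],None,fx=3,fy=3),alpha=1.5))
```

```text
[601.15582278 154.65764633  51.38790911] [-0.22497958 -0.21071476  0.74406791]
```

View pics/p2.png

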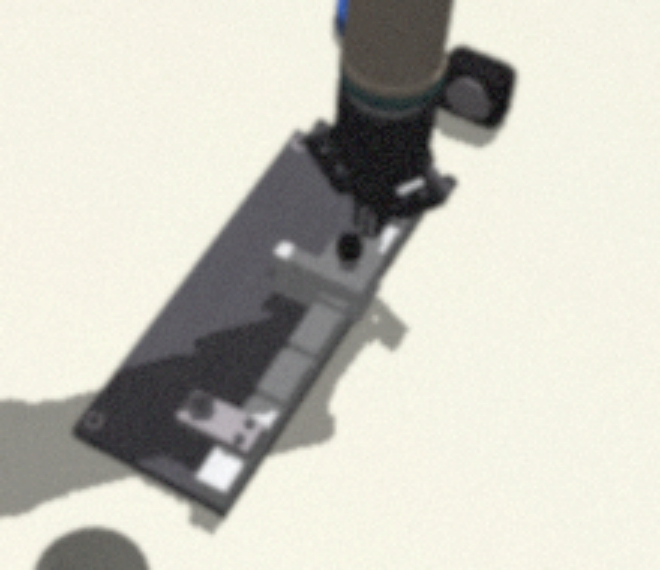

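The fingers are down just behind the saddle and clear of the knob. Next I'll push towards -y in small steps.

>>> {"api": "servo_tool", "payload": {
  "rows": [
    {"dx": 0, "dy": -0.005, "dz": 0, "wx": 0, "wy": 0, "wz": 0, "fingers": 1},
    {"dx": 0, "dy": -0.005, "dz": 0, "wx": 0, "wy": 0, "wz": 0, "fingers": 1},
    {"dx": 0, "dy": -0.005, "dz": 0, "wx": 0, "wy": 0, "wz": 0, "fingers": 1},
    {"dx": 0, "dy": -0.005, "dz": 0, "wx": 0, "wy": 0, "wz": 0, "fingers": 1},
    {"dx": 0, "dy": -0.005, "dz": 0, "wx": 0, "wy": 0, "wz": 0, "fingers": 1}
  ]
}}

```text
clock: 4.53
eef_pos: [606.7, 137.0, 54.5]
tool_rot: [-0.125, 1.571, 0.023]
force: [-0.3, -0.4, -0.4]
width: -0.1
```

>>> {"api": "servo_tool", "payload": {
  "rows": [
    {"dx": 0, "dy": -0.004, "dz": 0, "wx": 0, "wy": 0, "wz": 0, "fingers": 1},
    {"dx": 0, "dy": -0.004, "dz": 0, "wx": 0, "wy": 0, "wz": 0, "fingers": 1},
    {"dx": 0, "dy": -0.004, "dz": 0, "wx": 0, "wy": 0, "wz": 0, "fingers": 1}
  ]
}}

```text
clock: 4.9
eef_pos: [607.6, 130.1, 54.4]
tool_rot: [1.446, 1.569, 1.595]
force: [-0.8, 4.9, 0.9]
width: 0.2
```

>>> {"api": "servo_tool", "payload": {
  "rows": [
    {"dx": 0, "dy": -0.004, "dz": 0, "wx": 0, "wy": 0, "wz": 0, "fingers": 1},
    {"dx": 0, "dy": -0.004, "dz": 0, "wx": 0, "wy": 0, "wz": 0, "fingers": 1}
  ]
}}

```text
clock: 5.15
eef_pos: [608.7, 122.6, 54.4]
tool_rot: [1.518, 1.571, 1.666]
force: [-1.3, 4.5, 1.7]
width: -0.2
```

Run:
```python
from h import *
J=F['J'];s=ctrl.read_state();d=s['eef_pos'][:2]-J[:2];c,n=np.cos(J[2]),np.sin(J[2]);print("jig xy",c*d[0]+n*d[1],-n*d[0]+c*d[1],s['force'])
```

```text
jig xy 56.51025770387522 50.28472820050466 [-1.3091537   4.47422217  1.70003994]
```

>>> {"api": "servo_tool", "payload": {
  "rows": [
    {"dx": 0, "dy": -0.003, "dz": 0, "wx": 0, "wy": 0, "wz": 0, "fingers": 1},
    {"dx": 0, "dy": -0.003, "dz": 0, "wx": 0, "wy": 0, "wz": 0, "fingers": 1},
    {"dx": 0, "dy": -0.003, "dz": 0, "wx": 0, "wy": 0, "wz": 0, "fingers": 1}
  ]
}}

```text
clock: 5.52
eef_pos: [609.9, 115.4, 54.4]
tool_rot: [-1.416, 1.571, -1.268]
force: [-0.8, 3.5, 1.1]
width: -0.1
```

>>> {"api": "servo_tool", "payload": {
  "rows": [
    {"dx": 0, "dy": -0.002, "dz": 0, "wx": 0, "wy": 0, "wz": 0, "fingers": 1},
    {"dx": 0, "dy": -0.002, "dz": 0, "wx": 0, "wy": 0, "wz": 0, "fingers": 1}
  ]
}}

```text
clock: 5.78
eef_pos: [610.4, 111.9, 54.3]
tool_rot: [-1.625, 1.57, -1.477]
force: [-0.7, 1.2, 0.9]
width: -0.3
```

>>> {"api": "servo_tool", "payload": {
  "rows": [
    {"dx": 0, "dy": -0.002, "dz": 0, "wx": 0, "wy": 0, "wz": 0, "fingers": 1},
    {"dx": 0, "dy": -0.002, "dz": 0, "wx": 0, "wy": 0, "wz": 0, "fingers": 1}
  ]
}}

```text
clock: 6.02
eef_pos: [610.7, 109.4, 54.3]
tool_rot: [-1.713, 1.57, -1.565]
force: [-0.6, 2.1, 1.1]
width: -0.1
```

Run:
```python
from h import *
J=F['J'];s=ctrl.read_state();d=s['eef_pos'][:2]-J[:2];c,n=np.cos(J[2]),np.sin(J[2]);print("jig xy",c*d[0]+n*d[1],-n*d[0]+c*d[1],s['force'])
```

```text
jig xy 56.49009440125384 36.95631823440646 [-0.60122908  2.12406449  1.10237923]
```

>>> {"api": "servo_tool", "payload": {
  "rows": [
    {"dx": 0, "dy": -0.001, "dz": 0, "wx": 0, "wy": 0, "wz": 0, "fingers": 1},
    {"dx": 0, "dy": -0.001, "dz": 0, "wx": 0, "wy": 0, "wz": 0, "fingers": 1}
  ]
}}

```text
clock: 6.28
eef_pos: [610.9, 108.7, 54.3]
tool_rot: [1.282, 1.57, 1.43]
force: [-0.3, 3.1, -0.0]
width: 0.2
```

>>> {"api": "servo_tool", "payload": {
  "rows": [
    {"dx": 0, "dy": -0.001, "dz": 0, "wx": 0, "wy": 0, "wz": 0, "fingers": 1},
    {"dx": 0, "dy": -0.001, "dz": 0, "wx": 0, "wy": 0, "wz": 0, "fingers": 1}
  ]
}}

```text
clock: 6.52
eef_pos: [611.0, 107.7, 54.3]
tool_rot: [1.464, 1.57, 1.613]
force: [0.1, 4.0, -0.5]
width: 0.2
```

>>> {"api": "servo_tool", "payload": {
  "rows": [
    {"dx": 0, "dy": -0.001, "dz": 0, "wx": 0, "wy": 0, "wz": 0, "fingers": 1},
    {"dx": 0, "dy": -0.001, "dz": 0, "wx": 0, "wy": 0, "wz": 0, "fingers": 1}
  ]
}}

```text
clock: 6.78
eef_pos: [611.1, 107.5, 54.3]
tool_rot: [1.402, 1.568, 1.551]
force: [-1.4, 6.5, -0.6]
width: -0.1
```

>>> {"api": "servo_tool", "payload": {
  "rows": [
    {"dx": 0, "dy": -0.002, "dz": 0, "wx": 0, "wy": 0, "wz": 0, "fingers": 1},
    {"dx": 0, "dy": -0.001, "dz": 0, "wx": 0, "wy": 0, "wz": 0, "fingers": 1}
  ]
}}

```text
clock: 7.02
eef_pos: [611.1, 107.3, 54.4]
tool_rot: [1.444, 1.566, 1.594]
force: [-2.7, 10.1, 0.3]
width: -0.2
```

Run:
```python
from h import *
import cv2
J=F['J'];s=ctrl.read_state();d=s['eef_pos'][:2]-J[:2];c,n=np.cos(J[2]),np.sin(J[2]);print("jig xy",c*d[0]+n*d[1],-n*d[0]+c*d[1],s['force'])
a=ctrl.get_image("scene");cv2.imwrite("pics/p3.png",cv2.convertScaleAbs(cv2.resize(a[130:270,200:340,::-1],None,fx=4,fy=4,interpolation=2),alpha=1.5))
```

```text
jig xy 56.51277724988918 34.795292115782246 [-2.7001874  10.13347046  0.34019383]
```

View pics/p3.png

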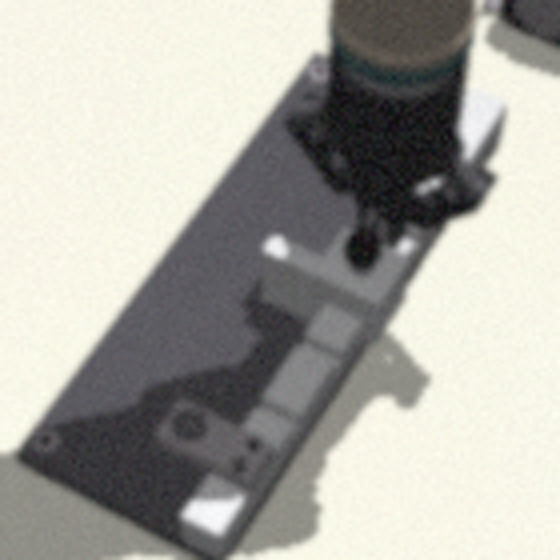

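The stop no longer moves under 10 N, at the place expected for the next notch, so it is locked. I'll back off and lift.

>>> {"api": "servo_tool", "payload": {
  "rows": [
    {"dx": 0, "dy": 0.01, "dz": 0, "wx": 0, "wy": 0, "wz": 0, "fingers": 1},
    {"dx": -0.03, "dy": 0.01, "dz": 0, "wx": 0, "wy": 0, "wz": 0, "fingers": 1},
    {"dx": -0.06, "dy": 0, "dz": 0, "wx": 0, "wy": 0, "wz": 0, "fingers": 1},
    {"dx": -0.07, "dy": 0, "dz": 0, "wx": 0, "wy": 0, "wz": 0, "fingers": 1},
    {"dx": -0.06, "dy": 0, "dz": 0, "wx": 0, "wy": 0, "wz": 0, "fingers": 1}
  ]
}}

```text
clock: 7.7
eef_pos: [609.8, 116.4, 221.3]
tool_rot: [-1.308, 1.568, -1.161]
force: [0.9, -0.8, 0.0]
width: -0.2
```

Run:
```python
from h import *
J,B=F['J'],F['B']
rows(np.append(world(B,[-21,0,50])[:2],190),B[2],10,1,0.0)
```

```text
clock 7.7 tcp [609.8 116.4 221.3] F [ 0.9 -0.8  0. ] w -0.2 ztool [0.989 0.146 0.001]
d units [ 0.0429 -0.6034 -0.279 ] mm [  32.2 -452.5 -209.3] rot units [-0.242  0.005  0.021] sgn 1
[{"dx": 0.0043, "dy": -0.0603, "dz": -0.0279, "wx": -0.024, "wy": 0.001, "wz": 0.002, "fingers": 0.0}, {"dx": 0.0043, "dy": -0.0603, "dz": -0.0281, "wx": -0.024, "wy": 0.001, "wz": 0.002, "fingers": 0.0}, {"dx": 0.0043, "dy": -0.0602, "dz": -0.0282, "wx": -0.024, "wy": 0.001, "wz": 0.002, "fingers": 0.0}, {"dx": 0.0043, "dy": -0.0601, "dz": -0.0284, "wx": -0.024, "wy": 0.001, "wz": 0.002, "fingers": 0.0}, {"dx": 0.0042, "dy": -0.0601, "dz": -0.0285, "wx": -0.024, "wy": 0.001, "wz": 0.002, "fingers": 0.0}]
[{"dx": 0.0042, "dy": -0.06, "dz": -0.0287, "wx": -0.024, "wy": 0.001, "wz": 0.002, "fingers": 0.0}, {"dx": 0.0042, "dy": -0.0599, "dz": -0.0288, "wx": -0.024, "wy": 0.001, "wz": 0.002, "fingers": 0.0}, {"dx": 0.0042, "dy": -0.0598, "dz": -0.029, "wx": -0.024, "wy": 0.001, "wz": 0.002, "fingers": 0.0}, {"dx": 0.0042, "dy": -0.0598, "dz": -0.0291, "wx": -0.024, "wy": 0.001, "wz": 0.002, "fingers": 0.0}, {"dx": 0.0042, "dy": -0.0597, "dz": -0.0293, "wx": -0.024, "wy": 0.001, "wz": 0.002, "fingers": 0.0}]
```

>>> {"api": "servo_tool", "payload": {
  "rows": [
    {"dx": 0.004, "dy": -0.06, "dz": -0.028, "wx": -0.024, "wy": 0, "wz": 0, "fingers": 0},
    {"dx": 0.004, "dy": -0.06, "dz": -0.028, "wx": -0.024, "wy": 0, "wz": 0, "fingers": 0},
    {"dx": 0.004, "dy": -0.06, "dz": -0.028, "wx": -0.024, "wy": 0, "wz": 0, "fingers": 0},
    {"dx": 0.004, "dy": -0.06, "dz": -0.028, "wx": -0.024, "wy": 0, "wz": 0, "fingers": 0},
    {"dx": 0.004, "dy": -0.06, "dz": -0.029, "wx": -0.024, "wy": 0, "wz": 0, "fingers": 0}
  ]
}}

```text
clock: 8.32
eef_pos: [538.2, -123.6, 204.3]
tool_rot: [-1.966, 1.569, -1.807]
force: [0.7, -1.2, -1.0]
width: 85.6
```

>>> {"api": "servo_tool", "payload": {
  "rows": [
    {"dx": 0.004, "dy": -0.06, "dz": -0.029, "wx": -0.024, "wy": 0, "wz": 0, "fingers": 0},
    {"dx": 0.004, "dy": -0.06, "dz": -0.029, "wx": -0.024, "wy": 0, "wz": 0, "fingers": 0},
    {"dx": 0.004, "dy": -0.06, "dz": -0.029, "wx": -0.024, "wy": 0, "wz": 0, "fingers": 0},
    {"dx": 0.004, "dy": -0.06, "dz": -0.029, "wx": -0.024, "wy": 0, "wz": 0, "fingers": 0},
    {"dx": 0.004, "dy": -0.06, "dz": -0.029, "wx": -0.024, "wy": 0, "wz": 0, "fingers": 0}
  ]
}}

```text
clock: 8.95
eef_pos: [467.3, -363.2, 189.3]
tool_rot: [-2.474, 1.569, -2.302]
force: [0.8, 0.0, -0.1]
width: 85.3
```

Run:
```python
from h import *
import cv2
J,B=F['J'],F['B']
rows(np.append(world(B,[-21,0,50])[:2],16),B[2],6,1,0.0)
a=ctrl.get_image("scene");cv2.imwrite("pics/p4.png",cv2.convertScaleAbs(cv2.resize(a[130:370,50:350,::-1],None,fx=2.5,fy=2.5,interpolation=2),alpha=1.5))
```

```text
clock 8.95 tcp [ 467.3 -363.2  189.3] F [ 0.8  0.  -0.1] w 85.3 ztool [ 0.985  0.171 -0.002]
d units [0.2311 0.0016 0.0028] mm [173.3   1.2   2.1] rot units [-0.002 -0.017  0.013] sgn 1
[{"dx": 0.0385, "dy": 0.0003, "dz": 0.0005, "wx": -0.0, "wy": -0.003, "wz": 0.002, "fingers": 0.0}, {"dx": 0.0385, "dy": 0.0003, "dz": 0.0005, "wx": -0.0, "wy": -0.003, "wz": 0.002, "fingers": 0.0}, {"dx": 0.0385, "dy": 0.0002, "dz": 0.0004, "wx": -0.0, "wy": -0.003, "wz": 0.002, "fingers": 0.0}, {"dx": 0.0385, "dy": 0.0002, "dz": 0.0004, "wx": -0.0, "wy": -0.003, "wz": 0.002, "fingers": 0.0}, {"dx": 0.0385, "dy": 0.0002, "dz": 0.0004, "wx": -0.0, "wy": -0.003, "wz": 0.002, "fingers": 0.0}]
[{"dx": 0.0385, "dy": 0.0002, "dz": 0.0004, "wx": -0.0, "wy": -0.003, "wz": 0.002, "fingers": 0.0}]
```

View pics/p4.png

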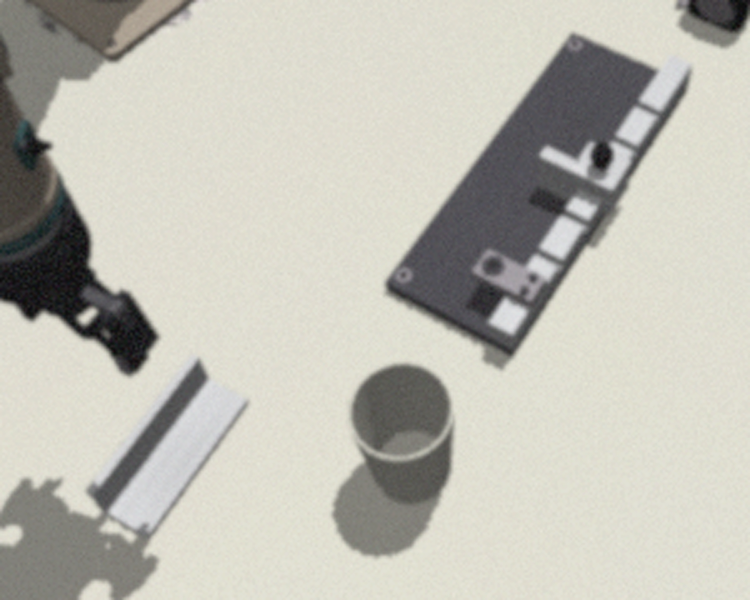

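Run:
```python
from h import *
J=F['J']
for y in(-25,-15,-5): print(y,proj("scene",world(J,[[1,y,70],[1,y+14,70]])).round(1).tolist(),proj("scene",world(J,[57.5,y+20,98])).round(1))
```

```text
-25 [[263.2, 194.8], [266.2, 190.6]] [288.9 191.6]
-15 [[265.3, 191.8], [268.3, 187.7]] [291.  188.6]
-5 [[267.4, 188.8], [270.3, 184.7]] [293.  185.6]
```

>>> {"api": "servo_tool", "payload": {
  "rows": [
    {"dx": 0.04, "dy": 0, "dz": 0.001, "wx": 0, "wy": 0, "wz": 0, "fingers": 0},
    {"dx": 0.04, "dy": 0, "dz": 0.001, "wx": 0, "wy": 0, "wz": 0, "fingers": 0},
    {"dx": 0.04, "dy": 0, "dz": 0.001, "wx": 0, "wy": 0, "wz": 0, "fingers": 0},
    {"dx": 0.04, "dy": 0, "dz": 0, "wx": 0, "wy": 0, "wz": 0, "fingers": 0},
    {"dx": 0.04, "dy": 0, "dz": 0, "wx": 0, "wy": 0, "wz": 0, "fingers": 0}
  ]
}}

```text
clock: 9.62
eef_pos: [470.3, -361.0, 38.4]
tool_rot: [-2.491, 1.569, -2.319]
force: [0.3, -0.3, 0.1]
width: 85.3
```

Run:
```python
from h import *
J,B=F['J'],F['B']
rows(np.append(world(B,[-21,0,50])[:2],17),B[2],2,1,0.0)
```

```text
clock 9.62 tcp [ 470.3 -361.    38.4] F [ 0.3 -0.3  0.1] w 85.3 ztool [ 0.985  0.172 -0.002]
d units [ 0.0285 -0.0008 -0.002 ] mm [21.4 -0.6 -1.5] rot units [ 0.003 -0.017  0.013] sgn 1
[{"dx": 0.0143, "dy": -0.0004, "dz": -0.001, "wx": 0.002, "wy": -0.008, "wz": 0.006, "fingers": 0.0}, {"dx": 0.0143, "dy": -0.0004, "dz": -0.001, "wx": 0.002, "wy": -0.008, "wz": 0.006, "fingers": 0.0}]
```

>>> {"api": "servo_tool", "payload": {
  "rows": [
    {"dx": 0.014, "dy": 0, "dz": -0.001, "wx": 0, "wy": -0.01, "wz": 0.006, "fingers": 0},
    {"dx": 0.014, "dy": 0, "dz": -0.001, "wx": 0, "wy": -0.008, "wz": 0.006, "fingers": 0},
    {"dx": 0, "dy": 0, "dz": 0, "wx": 0, "wy": 0, "wz": 0, "fingers": 0.5},
    {"dx": 0, "dy": 0, "dz": 0, "wx": 0, "wy": 0, "wz": 0, "fingers": 0.75},
    {"dx": 0, "dy": 0, "dz": 0, "wx": 0, "wy": 0, "wz": 0, "fingers": 0.8}
  ]
}}

```text
clock: 10.25
eef_pos: [470.4, -360.5, 19.1]
tool_rot: [0.057, 1.568, 0.231]
force: [0.1, -0.0, 0.6]
width: 32.2
```

Run:
```python
from h import *
import cv2
s=ctrl.read_state();print(s['eef_pos'],s['force'],s['width'])
a=ctrl.get_image("scene");cv2.imwrite("pics/p5.png",cv2.convertScaleAbs(cv2.resize(a[230:380,50:200,::-1],None,fx=4,fy=4,interpolation=2),alpha=1.5))
```

```text
[ 470.38687656 -360.49907733   19.14900857] [ 0.09090343 -0.02675141  0.5587707 ] 32.15639713366008
```

View pics/p5.png

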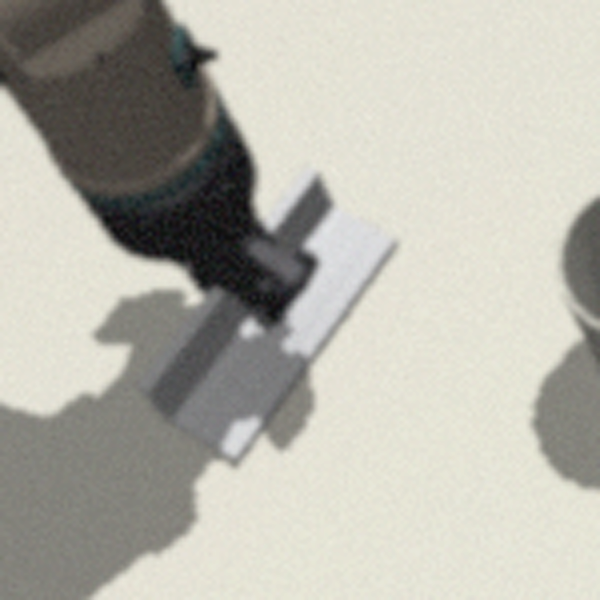

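The fingers straddle the web near its middle, so I'll close the grip.

>>> {"api": "servo_tool", "payload": {
  "rows": [
    {"dx": 0, "dy": 0, "dz": 0, "wx": 0, "wy": 0, "wz": 0, "fingers": 0.85},
    {"dx": 0, "dy": 0, "dz": 0, "wx": 0, "wy": 0, "wz": 0, "fingers": 0.9},
    {"dx": 0, "dy": 0, "dz": 0, "wx": 0, "wy": 0, "wz": 0, "fingers": 1},
    {"dx": 0, "dy": 0, "dz": 0, "wx": 0, "wy": 0, "wz": 0, "fingers": 1},
    {"dx": 0, "dy": 0, "dz": 0, "wx": 0, "wy": 0, "wz": 0, "fingers": 1}
  ]
}}

```text
clock: 10.92
eef_pos: [469.9, -360.2, 18.6]
tool_rot: [0.482, 1.569, 0.655]
force: [-0.9, 0.5, 3.7]
width: 7.2
```

>>> {"api": "servo_tool", "payload": {
  "rows": [
    {"dx": -0.005, "dy": 0, "dz": 0, "wx": 0, "wy": 0, "wz": 0, "fingers": 1},
    {"dx": -0.03, "dy": 0, "dz": 0, "wx": 0, "wy": 0, "wz": 0, "fingers": 1},
    {"dx": -0.04, "dy": 0, "dz": 0, "wx": 0, "wy": 0, "wz": 0, "fingers": 1},
    {"dx": -0.05, "dy": 0, "dz": 0, "wx": 0, "wy": 0, "wz": 0, "fingers": 1},
    {"dx": 0, "dy": 0, "dz": 0, "wx": 0, "wy": 0, "wz": 0, "fingers": 1}
  ]
}}

```text
clock: 11.55
eef_pos: [471.3, -361.2, 114.3]
tool_rot: [-0.337, 1.565, -0.164]
force: [0.3, 1.2, -3.4]
width: 7.1
```

Run:
```python
from h import *
import cv2
s,R=tool();print(s['eef_pos'],s['force'],s['torque'],s['width'],R.round(3).tolist())
for n in("scene","top"):
  a=ctrl.get_image(n);cv2.imwrite(f"pics/p6{n}.png",cv2.convertScaleAbs(a[:,:,::-1],alpha=1.5))
```

```text
[ 471.30466353 -361.18512905  114.29041505] [ 0.2654866   1.16363267 -3.37786587] [-0.07119582  0.04565302  0.04585977] 7.118366633138081 [[0.006, -0.172, 0.985], [-0.001, 0.985, 0.172], [-1.0, -0.002, 0.006]]
```

View pics/p6scene.png

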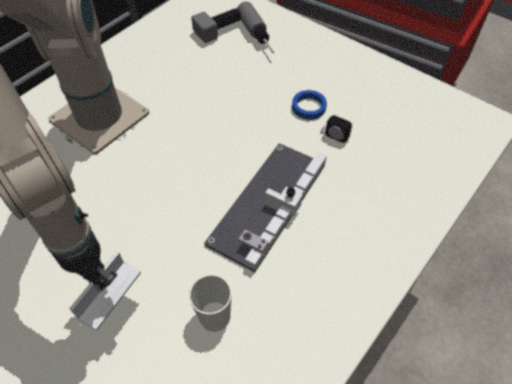

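View pics/p6top.png

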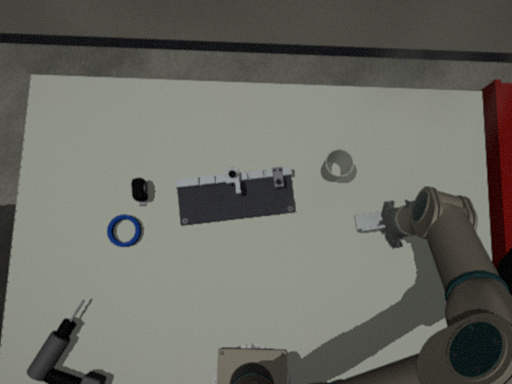

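Run:
```python
from h import *
J,B=F['J'],F['B']
rows(world(J,[-53,-95,112]),J[2],8,1,1.0)
```

```text
clock 11.65 tcp [ 468.9 -360.1  111.4] F [ 0.1  0.2 -3.5] w 7.3 ztool [0.985 0.172 0.001]
d units [1.000e-04 4.115e-01 1.441e-01] mm [1.000e-01 3.086e+02 1.081e+02] rot units [ 0.214  0.008 -0.019] sgn 1
[{"dx": 0.0, "dy": 0.0514, "dz": 0.018, "wx": 0.027, "wy": 0.001, "wz": -0.002, "fingers": 1.0}, {"dx": 0.0, "dy": 0.0515, "dz": 0.0179, "wx": 0.027, "wy": 0.001, "wz": -0.002, "fingers": 1.0}, {"dx": -0.0, "dy": 0.0515, "dz": 0.0177, "wx": 0.027, "wy": 0.001, "wz": -0.002, "fingers": 1.0}, {"dx": -0.0, "dy": 0.0516, "dz": 0.0176, "wx": 0.027, "wy": 0.001, "wz": -0.002, "fingers": 1.0}, {"dx": -0.0, "dy": 0.0516, "dz": 0.0174, "wx": 0.027, "wy": 0.001, "wz": -0.002, "fingers": 1.0}]
[{"dx": -0.0001, "dy": 0.0517, "dz": 0.0173, "wx": 0.027, "wy": 0.001, "wz": -0.002, "fingers": 1.0}, {"dx": -0.0001, "dy": 0.0517, "dz": 0.0171, "wx": 0.027, "wy": 0.001, "wz": -0.002, "fingers": 1.0}, {"dx": -0.0001, "dy": 0.0518, "dz": 0.017, "wx": 0.027, "wy": 0.001, "wz": -0.002, "fingers": 1.0}]
```

>>> {"api": "servo_tool", "payload": {
  "rows": [
    {"dx": 0, "dy": 0.03, "dz": 0.01, "wx": 0.027, "wy": 0, "wz": 0, "fingers": 1},
    {"dx": 0, "dy": 0.05, "dz": 0.018, "wx": 0.027, "wy": 0, "wz": 0, "fingers": 1},
    {"dx": 0, "dy": 0.055, "dz": 0.02, "wx": 0.027, "wy": 0, "wz": 0, "fingers": 1},
    {"dx": 0, "dy": 0.055, "dz": 0.02, "wx": 0.027, "wy": 0, "wz": 0, "fingers": 1},
    {"dx": 0, "dy": 0.055, "dz": 0.019, "wx": 0.027, "wy": 0, "wz": 0, "fingers": 1}
  ]
}}

```text
clock: 12.28
eef_pos: [502.4, -166.6, 110.7]
tool_rot: [1.916, 1.568, 2.075]
force: [0.4, -1.1, -3.6]
width: 7.2
```

>>> {"api": "servo_tool", "payload": {
  "rows": [
    {"dx": 0, "dy": 0.055, "dz": 0.019, "wx": 0.027, "wy": 0, "wz": 0, "fingers": 1},
    {"dx": 0, "dy": 0.05, "dz": 0.017, "wx": 0.027, "wy": 0, "wz": 0, "fingers": 1},
    {"dx": 0, "dy": 0.04, "dz": 0.014, "wx": 0.025, "wy": 0, "wz": 0, "fingers": 1},
    {"dx": 0, "dy": 0.021, "dz": 0.007, "wx": 0, "wy": 0, "wz": 0, "fingers": 1},
    {"dx": 0, "dy": 0, "dz": 0, "wx": 0, "wy": 0, "wz": 0, "fingers": 1}
  ]
}}

```text
clock: 12.9
eef_pos: [525.9, -37.9, 111.8]
tool_rot: [1.441, 1.569, 1.594]
force: [-0.5, -0.8, -2.5]
width: 7.1
```

>>> {"api": "servo_tool", "payload": {
  "rows": [
    {"dx": 0.03, "dy": 0, "dz": 0, "wx": 0, "wy": 0, "wz": 0, "fingers": 1},
    {"dx": 0.03, "dy": 0, "dz": 0, "wx": 0, "wy": 0, "wz": 0, "fingers": 1},
    {"dx": 0.015, "dy": 0, "dz": 0, "wx": 0, "wy": 0, "wz": 0, "fingers": 1},
    {"dx": 0, "dy": 0, "dz": 0, "wx": 0, "wy": 0, "wz": 0, "fingers": 1}
  ]
}}

```text
clock: 13.4
eef_pos: [525.7, -39.7, 55.7]
tool_rot: [1.805, 1.57, 1.954]
force: [0.5, 0.1, -3.3]
width: 7.1
```

Run:
```python
from h import *
import cv2
J,B=F['J'],F['B']
rows(world(J,[-53,-95,34]),J[2],4,1,1.0)
s=ctrl.read_state();print(s['torque'].round(2))
for n in("scene","top"):
  a=ctrl.get_image(n);
  a=a[120:300,180:360] if n=="scene" else a[130:250,160:340]
  cv2.imwrite(f"pics/p7{n}.png",cv2.convertScaleAbs(cv2.resize(a[:,:,::-1],None,fx=3.3,fy=3.3,interpolation=2),alpha=1.5))
```

```text
clock 13.4 tcp [525.7 -39.7  55.7] F [ 0.5  0.1 -3.3] w 7.1 ztool [ 0.989  0.149 -0.   ]
d units [ 0.0289  0.0036 -0.0041] mm [21.7  2.7 -3.1] rot units [-0.012 -0.002 -0.009] sgn 1
[{"dx": 0.0072, "dy": 0.0009, "dz": -0.001, "wx": -0.003, "wy": -0.001, "wz": -0.002, "fingers": 1.0}, {"dx": 0.0072, "dy": 0.0009, "dz": -0.001, "wx": -0.003, "wy": -0.001, "wz": -0.002, "fingers": 1.0}, {"dx": 0.0072, "dy": 0.0009, "dz": -0.001, "wx": -0.003, "wy": -0.001, "wz": -0.002, "fingers": 1.0}, {"dx": 0.0072, "dy": 0.0009, "dz": -0.001, "wx": -0.003, "wy": -0.001, "wz": -0.002, "fingers": 1.0}]
[ 0.05 -0.03  0.01]
```

View pics/p7scene.png

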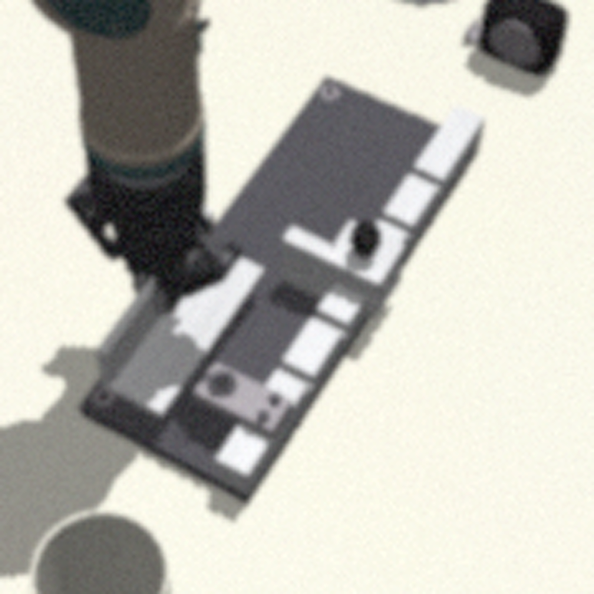

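View pics/p7top.png

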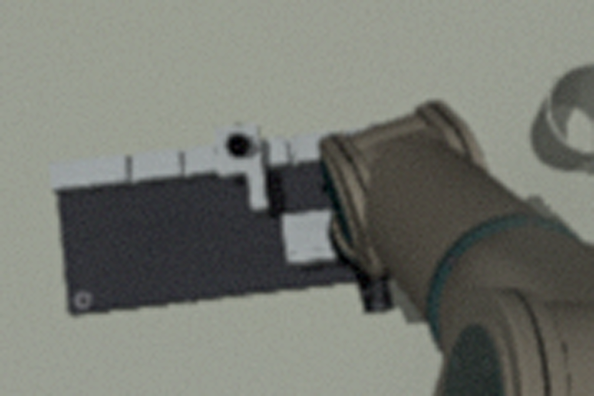

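The bracket is clear of the bushing plate on the robot side, about 10 mm short of the stop. Lowering it.

>>> {"api": "servo_tool", "payload": {
  "rows": [
    {"dx": 0.01, "dy": 0, "dz": -0.002, "wx": 0, "wy": 0, "wz": 0, "fingers": 1},
    {"dx": 0.01, "dy": 0, "dz": 0, "wx": 0, "wy": 0, "wz": 0, "fingers": 1},
    {"dx": 0.004, "dy": 0, "dz": 0, "wx": 0, "wy": 0, "wz": 0, "fingers": 1},
    {"dx": 0, "dy": 0, "dz": 0, "wx": 0, "wy": 0, "wz": 0, "fingers": 1}
  ]
}}

```text
clock: 14.0
eef_pos: [524.9, -38.6, 38.1]
tool_rot: [0.802, 1.569, 0.953]
force: [0.5, 0.1, -3.1]
width: 7.2
```

>>> {"api": "servo_tool", "payload": {
  "rows": [
    {"dx": 0.002, "dy": 0, "dz": 0, "wx": 0, "wy": 0, "wz": 0, "fingers": 1},
    {"dx": 0.002, "dy": 0, "dz": 0, "wx": 0, "wy": 0, "wz": 0, "fingers": 1}
  ]
}}

```text
clock: 14.25
eef_pos: [525.2, -38.7, 35.5]
tool_rot: [0.505, 1.568, 0.656]
force: [-1.0, 0.0, -2.8]
width: 6.8
```

>>> {"api": "servo_tool", "payload": {
  "rows": [
    {"dx": 0.001, "dy": 0, "dz": 0, "wx": 0, "wy": 0, "wz": 0, "fingers": 1},
    {"dx": 0.001, "dy": 0, "dz": 0, "wx": 0, "wy": 0, "wz": 0, "fingers": 1}
  ]
}}

```text
clock: 14.5
eef_pos: [525.1, -38.7, 33.9]
tool_rot: [0.578, 1.568, 0.729]
force: [0.1, 0.2, -3.3]
width: 7.4
```

>>> {"api": "servo_tool", "payload": {
  "rows": [
    {"dx": 0.001, "dy": 0, "dz": 0, "wx": 0, "wy": 0, "wz": 0, "fingers": 1},
    {"dx": 0.001, "dy": 0, "dz": 0, "wx": 0, "wy": 0, "wz": 0, "fingers": 1}
  ]
}}

```text
clock: 14.75
eef_pos: [525.1, -38.7, 33.5]
tool_rot: [0.308, 1.569, 0.459]
force: [-3.4, -0.1, 15.4]
width: 7.1
```

>>> {"api": "servo_tool", "payload": {
  "rows": [
    {"dx": -0.001, "dy": 0, "dz": 0, "wx": 0, "wy": 0, "wz": 0, "fingers": 1},
    {"dx": 0, "dy": 0, "dz": 0, "wx": 0, "wy": 0, "wz": 0, "fingers": 1}
  ]
}}

```text
clock: 15.0
eef_pos: [525.2, -38.7, 33.5]
tool_rot: [0.455, 1.568, 0.606]
force: [-1.4, 0.2, 4.2]
width: 7.2
```

Run:
```python
from h import *
J=F['J'];rows(world(J,[-1,-93,33.5]),J[2],8,1,1.0);print(ctrl.read_state()['torque'])
```

```text
clock 15.0 tcp [525.2 -38.7  33.5] F [-1.4  0.2  4.2] w 7.2 ztool [0.989 0.15  0.002]
d units [0.0002 0.0049 0.0657] mm [ 0.1  3.7 49.3] rot units [ 0.002  0.022 -0.011] sgn 1
[{"dx": 0.0, "dy": 0.0006, "dz": 0.0082, "wx": 0.0, "wy": 0.003, "wz": -0.001, "fingers": 1.0}, {"dx": 0.0, "dy": 0.0006, "dz": 0.0082, "wx": 0.0, "wy": 0.003, "wz": -0.001, "fingers": 1.0}, {"dx": 0.0, "dy": 0.0006, "dz": 0.0082, "wx": 0.0, "wy": 0.003, "wz": -0.001, "fingers": 1.0}, {"dx": 0.0, "dy": 0.0006, "dz": 0.0082, "wx": 0.0, "wy": 0.003, "wz": -0.001, "fingers": 1.0}, {"dx": 0.0, "dy": 0.0006, "dz": 0.0082, "wx": 0.0, "wy": 0.003, "wz": -0.001, "fingers": 1.0}]
[{"dx": 0.0, "dy": 0.0006, "dz": 0.0082, "wx": 0.0, "wy": 0.003, "wz": -0.001, "fingers": 1.0}, {"dx": 0.0, "dy": 0.0006, "dz": 0.0082, "wx": 0.0, "wy": 0.003, "wz": -0.001, "fingers": 1.0}, {"dx": 0.0, "dy": 0.0006, "dz": 0.0082, "wx": 0.0, "wy": 0.003, "wz": -0.001, "fingers": 1.0}]
[-0.01076842  0.33236056  0.00481366]
```

>>> {"api": "servo_tool", "payload": {
  "rows": [
    {"dx": 0, "dy": 0, "dz": 0.006, "wx": 0, "wy": 0, "wz": 0, "fingers": 1},
    {"dx": 0, "dy": 0, "dz": 0.008, "wx": 0, "wy": 0, "wz": 0, "fingers": 1},
    {"dx": 0, "dy": 0, "dz": 0.008, "wx": 0, "wy": 0, "wz": 0, "fingers": 1}
  ]
}}

```text
clock: 15.38
eef_pos: [541.1, -36.5, 33.6]
tool_rot: [0.675, 1.57, 0.825]
force: [-2.3, -0.4, 6.3]
width: 7.3
```

>>> {"api": "servo_tool", "payload": {
  "rows": [
    {"dx": 0, "dy": 0, "dz": 0.008, "wx": 0, "wy": 0, "wz": 0, "fingers": 1},
    {"dx": 0, "dy": 0, "dz": 0.008, "wx": 0, "wy": 0, "wz": 0, "fingers": 1},
    {"dx": 0, "dy": 0, "dz": 0.008, "wx": 0, "wy": 0, "wz": 0, "fingers": 1}
  ]
}}

```text
clock: 15.75
eef_pos: [559.0, -33.8, 33.6]
tool_rot: [0.693, 1.569, 0.843]
force: [-2.3, -0.2, 4.1]
width: 6.6
```

>>> {"api": "servo_tool", "payload": {
  "rows": [
    {"dx": 0, "dy": 0, "dz": 0.006, "wx": 0, "wy": 0, "wz": 0, "fingers": 1},
    {"dx": 0, "dy": 0, "dz": 0.004, "wx": 0, "wy": 0, "wz": 0, "fingers": 1},
    {"dx": 0, "dy": 0, "dz": 0, "wx": 0, "wy": 0, "wz": 0, "fingers": 1}
  ]
}}

```text
clock: 16.12
eef_pos: [567.0, -32.5, 33.6]
tool_rot: [0.393, 1.568, 0.543]
force: [-0.6, -0.2, 5.5]
width: 7.5
```

Run:
```python
from h import *
import cv2
J=F['J'];rows(world(J,[-1,-93,33.5]),J[2],8,1,1.0);print(ctrl.read_state()['torque'])
a=ctrl.get_image("scene")[120:300,180:360]
cv2.imwrite(f"pics/p8.png",cv2.convertScaleAbs(cv2.resize(a[:,:,::-1],None,fx=3.3,fy=3.3,interpolation=2),alpha=1.5))
```

```text
clock 16.12 tcp [567.  -32.5  33.6] F [-0.6 -0.2  5.5] w 7.5 ztool [0.989 0.15  0.003]
d units [0.0001 0.005  0.0093] mm [0.1 3.8 7. ] rot units [ 0.001  0.025 -0.01 ] sgn 1
[{"dx": 0.0, "dy": 0.0006, "dz": 0.0012, "wx": 0.0, "wy": 0.003, "wz": -0.001, "fingers": 1.0}, {"dx": 0.0, "dy": 0.0006, "dz": 0.0012, "wx": 0.0, "wy": 0.003, "wz": -0.001, "fingers": 1.0}, {"dx": 0.0, "dy": 0.0006, "dz": 0.0012, "wx": 0.0, "wy": 0.003, "wz": -0.001, "fingers": 1.0}, {"dx": 0.0, "dy": 0.0006, "dz": 0.0012, "wx": 0.0, "wy": 0.003, "wz": -0.001, "fingers": 1.0}, {"dx": 0.0, "dy": 0.0006, "dz": 0.0012, "wx": 0.0, "wy": 0.003, "wz": -0.001, "fingers": 1.0}]
[{"dx": 0.0, "dy": 0.0006, "dz": 0.0012, "wx": 0.0, "wy": 0.003, "wz": -0.001, "fingers": 1.0}, {"dx": 0.0, "dy": 0.0006, "dz": 0.0012, "wx": 0.0, "wy": 0.003, "wz": -0.001, "fingers": 1.0}, {"dx": 0.0, "dy": 0.0006, "dz": 0.0012, "wx": 0.0, "wy": 0.003, "wz": -0.001, "fingers": 1.0}]
[-0.08821295  0.27167354 -0.00175957]
```

View pics/p8.png

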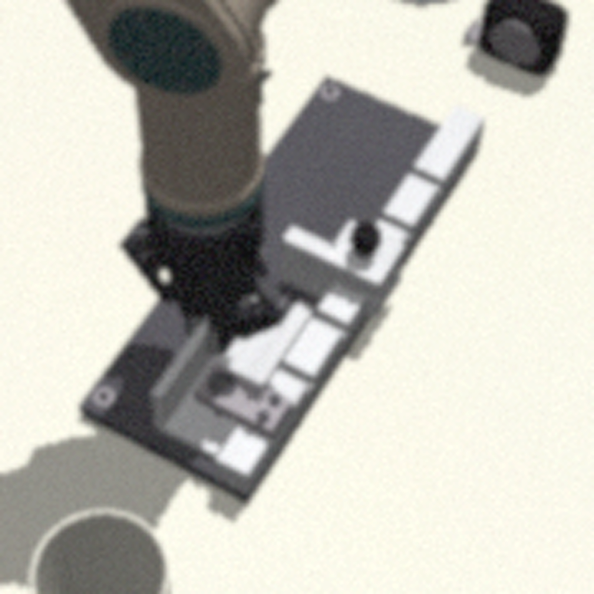

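The flat leg is under the bushing plate, with about 7 mm left to the fence. Going slowly with the force watched.

>>> {"api": "servo_tool", "payload": {
  "rows": [
    {"dx": 0, "dy": 0, "dz": 0.002, "wx": 0, "wy": 0, "wz": 0, "fingers": 1},
    {"dx": 0, "dy": 0, "dz": 0.002, "wx": 0, "wy": 0, "wz": 0, "fingers": 1}
  ]
}}

```text
clock: 16.42
eef_pos: [569.1, -32.2, 33.6]
tool_rot: [0.706, 1.569, 0.857]
force: [-3.1, -1.0, 7.6]
width: 7.4
```

>>> {"api": "servo_tool", "payload": {
  "rows": [
    {"dx": 0, "dy": 0, "dz": 0.001, "wx": 0, "wy": 0, "wz": 0, "fingers": 1},
    {"dx": 0, "dy": 0, "dz": 0.001, "wx": 0, "wy": 0, "wz": 0, "fingers": 1}
  ]
}}

```text
clock: 16.68
eef_pos: [570.6, -32.0, 33.6]
tool_rot: [0.724, 1.569, 0.875]
force: [-2.5, -0.2, 6.5]
width: 6.9
```

>>> {"api": "servo_tool", "payload": {
  "rows": [
    {"dx": 0, "dy": 0, "dz": 0.001, "wx": 0, "wy": 0, "wz": 0, "fingers": 1},
    {"dx": 0, "dy": 0, "dz": 0.001, "wx": 0, "wy": 0, "wz": 0, "fingers": 1}
  ]
}}

```text
clock: 16.92
eef_pos: [572.0, -31.8, 33.6]
tool_rot: [0.743, 1.569, 0.894]
force: [-2.6, -0.7, 6.7]
width: 7.4
```

>>> {"api": "servo_tool", "payload": {
  "rows": [
    {"dx": 0, "dy": 0, "dz": 0.001, "wx": 0, "wy": 0, "wz": 0, "fingers": 1},
    {"dx": 0, "dy": 0, "dz": 0.001, "wx": 0, "wy": 0, "wz": 0, "fingers": 1}
  ]
}}

```text
clock: 17.18
eef_pos: [573.5, -31.5, 33.6]
tool_rot: [0.74, 1.569, 0.891]
force: [-2.5, -0.8, 5.9]
width: 7.4
```

>>> {"api": "servo_tool", "payload": {
  "rows": [
    {"dx": 0, "dy": 0, "dz": 0.001, "wx": 0, "wy": 0, "wz": 0, "fingers": 1}
  ]
}}

```text
clock: 17.3
eef_pos: [574.3, -31.4, 33.5]
tool_rot: [0.764, 1.569, 0.915]
force: [-2.3, -0.5, 7.2]
width: 7.1
```

>>> {"api": "servo_tool", "payload": {
  "rows": [
    {"dx": 0, "dy": 0, "dz": 0.001, "wx": 0, "wy": 0, "wz": 0, "fingers": 1}
  ]
}}

```text
clock: 17.42
eef_pos: [574.8, -31.3, 33.6]
tool_rot: [1.022, 1.57, 1.172]
force: [-4.7, -0.4, 8.1]
width: 7.0
```

>>> {"api": "servo_tool", "payload": {
  "rows": [
    {"dx": 0, "dy": 0, "dz": 0.001, "wx": 0, "wy": 0, "wz": 0, "fingers": 1}
  ]
}}

```text
clock: 17.55
eef_pos: [574.8, -31.2, 33.5]
tool_rot: [2.271, 1.57, 2.422]
force: [-5.2, -0.4, 10.4]
width: 7.2
```

>>> {"api": "servo_tool", "payload": {
  "rows": [
    {"dx": 0, "dy": 0, "dz": 0, "wx": 0, "wy": 0, "wz": 0, "fingers": 1}
  ]
}}

```text
clock: 17.68
eef_pos: [574.8, -31.3, 33.6]
tool_rot: [2.171, 1.57, 2.321]
force: [-5.2, -0.7, 9.3]
width: 7.3
```

Run:
```python
from h import *
J=F['J'];goal(world(J,[-1,-93,33.5]),J[2],1);print(ctrl.read_state()['torque'])
```

```text
clock 17.68 tcp [574.8 -31.3  33.6] F [-5.2 -0.7  9.3] w 7.3 ztool [ 0.989  0.15  -0.001]
d units [ 0.0001  0.005  -0.0012] mm [ 0.1  3.7 -0.9] rot units [-0.003 -0.006 -0.009] sgn 1
[-0.03376934  0.91988049 -0.13308272]
```

>>> {"api": "servo_tool", "payload": {
  "rows": [
    {"dx": 0, "dy": 0.002, "dz": 0, "wx": 0, "wy": 0, "wz": 0, "fingers": 1},
    {"dx": 0, "dy": 0.003, "dz": 0, "wx": 0, "wy": 0, "wz": 0, "fingers": 1}
  ]
}}

```text
clock: 17.92
eef_pos: [574.8, -29.8, 33.6]
tool_rot: [-1.76, 1.569, -1.611]
force: [-3.2, -4.3, 7.3]
width: 6.9
```

>>> {"api": "servo_tool", "payload": {
  "rows": [
    {"dx": 0, "dy": 0.003, "dz": 0, "wx": 0, "wy": 0, "wz": 0, "fingers": 1},
    {"dx": 0, "dy": 0.002, "dz": 0, "wx": 0, "wy": 0, "wz": 0, "fingers": 1}
  ]
}}

```text
clock: 18.18
eef_pos: [574.2, -26.0, 33.6]
tool_rot: [-1.725, 1.569, -1.576]
force: [-2.9, -5.3, 8.3]
width: 7.1
```

>>> {"api": "servo_tool", "payload": {
  "rows": [
    {"dx": 0, "dy": 0.001, "dz": 0, "wx": 0, "wy": 0, "wz": 0, "fingers": 1},
    {"dx": 0, "dy": 0.001, "dz": 0, "wx": 0, "wy": 0, "wz": 0, "fingers": 1}
  ]
}}

```text
clock: 18.42
eef_pos: [574.0, -24.6, 33.5]
tool_rot: [-1.769, 1.569, -1.62]
force: [-3.6, -3.7, 7.8]
width: 7.1
```

>>> {"api": "servo_tool", "payload": {
  "rows": [
    {"dx": 0, "dy": 0.001, "dz": 0, "wx": 0, "wy": 0, "wz": 0, "fingers": 1},
    {"dx": 0, "dy": 0.001, "dz": 0, "wx": 0, "wy": 0, "wz": 0, "fingers": 1}
  ]
}}

```text
clock: 18.68
eef_pos: [573.8, -23.1, 33.5]
tool_rot: [-1.738, 1.569, -1.589]
force: [-3.4, -3.9, 8.2]
width: 6.9
```

>>> {"api": "servo_tool", "payload": {
  "rows": [
    {"dx": 0, "dy": 0.001, "dz": 0, "wx": 0, "wy": 0, "wz": 0, "fingers": 1},
    {"dx": 0, "dy": 0.001, "dz": 0, "wx": 0, "wy": 0, "wz": 0, "fingers": 1}
  ]
}}

```text
clock: 18.92
eef_pos: [573.6, -21.6, 33.6]
tool_rot: [-1.7, 1.569, -1.551]
force: [-3.4, -4.6, 7.6]
width: 7.2
```

>>> {"api": "servo_tool", "payload": {
  "rows": [
    {"dx": 0, "dy": 0.001, "dz": 0, "wx": 0, "wy": 0, "wz": 0, "fingers": 1}
  ]
}}

```text
clock: 19.05
eef_pos: [573.4, -20.9, 33.6]
tool_rot: [-1.728, 1.569, -1.579]
force: [-3.6, -4.9, 7.0]
width: 7.1
```

>>> {"api": "servo_tool", "payload": {
  "rows": [
    {"dx": 0, "dy": 0.001, "dz": 0, "wx": 0, "wy": 0, "wz": 0, "fingers": 1}
  ]
}}

```text
clock: 19.18
eef_pos: [573.4, -20.2, 33.6]
tool_rot: [-1.721, 1.569, -1.573]
force: [-3.1, -4.9, 8.7]
width: 6.6
```

>>> {"api": "servo_tool", "payload": {
  "rows": [
    {"dx": 0, "dy": 0.001, "dz": 0, "wx": 0, "wy": 0, "wz": 0, "fingers": 1}
  ]
}}

```text
clock: 19.3
eef_pos: [573.2, -19.4, 33.5]
tool_rot: [-1.729, 1.569, -1.581]
force: [-2.5, -5.4, 7.6]
width: 7.1
```

>>> {"api": "servo_tool", "payload": {
  "rows": [
    {"dx": 0, "dy": 0.001, "dz": 0, "wx": 0, "wy": 0, "wz": 0, "fingers": 1}
  ]
}}

```text
clock: 19.42
eef_pos: [573.1, -18.8, 33.6]
tool_rot: [-1.711, 1.569, -1.562]
force: [-2.3, -5.9, 6.7]
width: 6.8
```

>>> {"api": "servo_tool", "payload": {
  "rows": [
    {"dx": 0, "dy": 0.001, "dz": 0, "wx": 0, "wy": 0, "wz": 0, "fingers": 1}
  ]
}}

```text
clock: 19.55
eef_pos: [573.1, -18.7, 33.5]
tool_rot: [-1.696, 1.568, -1.547]
force: [-2.7, -7.2, 6.9]
width: 7.2
```

>>> {"api": "servo_tool", "payload": {
  "rows": [
    {"dx": 0, "dy": 0.001, "dz": 0, "wx": 0, "wy": 0, "wz": 0, "fingers": 1}
  ]
}}

```text
clock: 19.68
eef_pos: [573.1, -18.1, 33.6]
tool_rot: [-1.639, 1.568, -1.491]
force: [-2.9, -6.4, 6.8]
width: 7.0
```

Run:
```python
from h import *
import cv2
J=F['J'];goal(world(J,[-1,-83.5,33.5]),J[2],1);print(ctrl.read_state()['torque'])
a=ctrl.get_image("scene")[150:270,200:320]
cv2.imwrite(f"pics/p9.png",cv2.convertScaleAbs(cv2.resize(a[:,:,::-1],None,fx=5,fy=5,interpolation=2),alpha=1.5))
```

```text
clock 19.68 tcp [573.1 -18.1  33.6] F [-2.9 -6.4  6.8] w 7.0 ztool [ 0.989  0.148 -0.   ]
d units [ 0.0001 -0.0001 -0.0015] mm [ 0.1 -0.1 -1.1] rot units [-0.024 -0.002  0.024] sgn 1
[-0.97734956  0.54743497 -0.03074311]
```

View pics/p9.png

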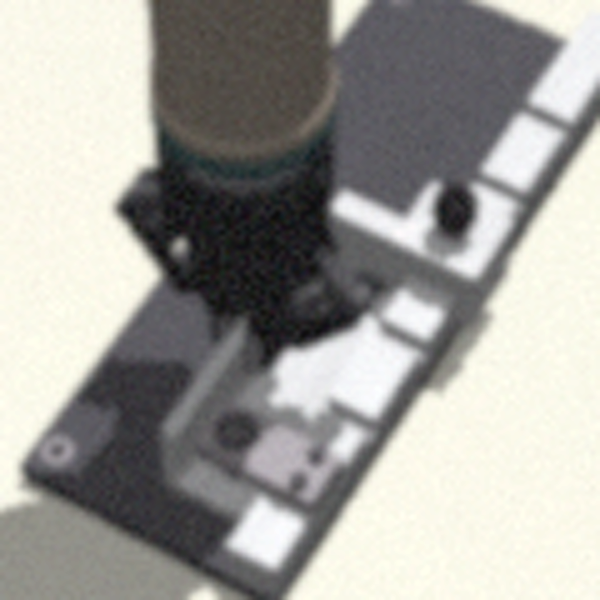

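>>> {"api": "servo_tool", "payload": {
  "rows": [
    {"dx": 0, "dy": 0.001, "dz": 0, "wx": 0, "wy": 0, "wz": 0, "fingers": 1}
  ]
}}

```text
clock: 19.85
eef_pos: [573.0, -17.6, 33.6]
tool_rot: [-1.634, 1.568, -1.486]
force: [-2.5, -7.5, 7.1]
width: 7.1
```

>>> {"api": "servo_tool", "payload": {
  "rows": [
    {"dx": 0, "dy": 0.001, "dz": 0, "wx": 0, "wy": 0, "wz": 0, "fingers": 1}
  ]
}}

```text
clock: 19.98
eef_pos: [572.9, -17.5, 33.6]
tool_rot: [-1.633, 1.567, -1.485]
force: [-1.9, -8.8, 7.0]
width: 7.3
```

>>> {"api": "servo_tool", "payload": {
  "rows": [
    {"dx": 0, "dy": 0.001, "dz": 0, "wx": 0, "wy": 0, "wz": 0, "fingers": 1}
  ]
}}

```text
clock: 20.1
eef_pos: [572.9, -17.4, 33.6]
tool_rot: [-1.615, 1.567, -1.468]
force: [-1.4, -10.0, 6.9]
width: 7.0
```

>>> {"api": "servo_tool", "payload": {
  "rows": [
    {"dx": 0, "dy": 0.001, "dz": 0, "wx": 0, "wy": 0, "wz": 0, "fingers": 1}
  ]
}}

```text
clock: 20.23
eef_pos: [572.9, -17.3, 33.6]
tool_rot: [-1.604, 1.566, -1.456]
force: [-2.1, -9.8, 7.2]
width: 7.1
```

>>> {"api": "servo_tool", "payload": {
  "rows": [
    {"dx": 0, "dy": 0.001, "dz": 0.001, "wx": 0, "wy": 0, "wz": 0, "fingers": 1},
    {"dx": 0, "dy": 0.001, "dz": 0.001, "wx": 0, "wy": 0, "wz": 0, "fingers": 1}
  ]
}}

```text
clock: 20.48
eef_pos: [572.9, -17.3, 33.6]
tool_rot: [-2.015, 1.563, -1.869]
force: [-3.9, -13.0, 10.4]
width: 7.3
```

>>> {"api": "servo_tool", "payload": {
  "rows": [
    {"dx": 0, "dy": 0.001, "dz": 0.001, "wx": 0, "wy": 0, "wz": 0, "fingers": 1},
    {"dx": 0, "dy": 0, "dz": 0.001, "wx": 0, "wy": 0, "wz": 0, "fingers": 1}
  ]
}}

```text
clock: 20.72
eef_pos: [572.9, -17.3, 33.6]
tool_rot: [-2.224, 1.561, -2.078]
force: [-7.6, -14.6, 14.7]
width: 7.1
```

>>> {"api": "servo_tool", "payload": {
  "rows": [
    {"dx": 0, "dy": 0, "dz": 0.001, "wx": 0, "wy": 0, "wz": 0, "fingers": 1},
    {"dx": 0, "dy": 0, "dz": 0.001, "wx": 0, "wy": 0, "wz": 0, "fingers": 1}
  ]
}}

```text
clock: 20.98
eef_pos: [572.9, -17.3, 33.6]
tool_rot: [-2.397, 1.559, -2.251]
force: [-11.8, -15.3, 18.5]
width: 6.8
```

Run:
```python
from h import *
J=F['J'];goal(world(J,[-1,-83.5,33.5]),J[2],1);s,R=tool();print("tool-frame F",(R.T@s['force']).round(1),"M",(R.T@s['torque']).round(2),R[:,0].round(4))
```

```text
clock 20.98 tcp [572.9 -17.3  33.6] F [-11.8 -15.3  18.5] w 6.8 ztool [ 0.989  0.145 -0.009]
d units [ 0.0002 -0.0012 -0.0014] mm [ 0.2 -0.9 -1.1] rot units [-0.047 -0.084  0.077] sgn 1
tool-frame F [-18.3 -13.6 -14.1] M [-0.1   2.27 -2.17] [-0.0075 -0.0093 -0.9999]
```

Both forces are up at about 14 N. The tool tips lean about 0.012 rad under load, so I'll level them with small turns.

>>> {"api": "servo_tool", "payload": {
  "rows": [
    {"dx": 0, "dy": 0, "dz": 0, "wx": 0, "wy": -0.06, "wz": 0.06, "fingers": 1},
    {"dx": 0, "dy": 0, "dz": 0, "wx": 0, "wy": 0, "wz": 0, "fingers": 1}
  ]
}}

```text
clock: 21.22
eef_pos: [572.9, -17.2, 33.5]
tool_rot: [-2.549, 1.568, -2.403]
force: [-10.3, -14.3, 15.2]
width: 7.4
```

```bash
cat > c.py <<'E'
from h import *
J=F['J'];goal(world(J,[-1,-83.5,33.5]),J[2],1);s,R=tool();print("tool-frame F",(R.T@s['force']).round(1),"M",(R.T@s['torque']).round(2),R[:,0].round(4))
E
python3 c.py
```

```text
clock 21.23 tcp [572.9 -17.2  33.5] F [-10.3 -14.3  15.2] w 7.4 ztool [ 0.989  0.145 -0.002]
d units [ 0.0001 -0.0013 -0.0015] mm [ 0.  -1.  -1.1] rot units [-0.046 -0.022  0.015] sgn 1
tool-frame F [-15.2 -12.7 -12.3] M [-0.03  2.19 -2.53] [-0.0021 -0.0019 -1.    ]
```

>>> {"api": "servo_tool", "payload": {
  "rows": [
    {"dx": 0, "dy": 0, "dz": 0, "wx": 0, "wy": -0.015, "wz": 0.01, "fingers": 1},
    {"dx": 0, "dy": 0, "dz": 0, "wx": 0, "wy": 0, "wz": 0, "fingers": 1},
    {"dx": 0, "dy": 0, "dz": 0, "wx": 0, "wy": 0, "wz": 0, "fingers": 1},
    {"dx": 0, "dy": 0, "dz": 0, "wx": 0, "wy": 0, "wz": 0, "fingers": 1}
  ]
}}

```text
clock: 21.72
eef_pos: [572.9, -17.1, 33.5]
tool_rot: [-2.546, 1.57, -2.4]
force: [-9.7, -13.8, 15.3]
width: 7.4
```

```bash
python3 c.py
python3 - <<'E'
from h import *
import cv2
a=ctrl.get_image("scene")[150:270,200:320]
c=cv2.convertScaleAbs(cv2.resize(a[:,:,::-1],None,fx=5,fy=5,interpolation=2),alpha=1.5)
J=F['J']
cv2.imwrite("pics/p10.png",c)
for l in("bracket_edge","bracket_end","corner","bracket","length_stop","cup","tape_measure","tape_roll"):
  print(l,[(d['point'],round(d['conf'],2)) for d in ctrl.mark_of(l,"scene")[:1]])
P=list(world(J,[20,-85,15]))[:2]+[J[2]]
for X in([25,0,4],[0,70,4],[0,0,0]): print(X,proj("scene",world(P,X,15)).round(1))
E
```

```text
clock 21.73 tcp [572.9 -17.1  33.5] F [ -9.7 -13.8  15.3] w 7.4 ztool [ 0.989  0.146 -0.001]
d units [ 0.     -0.0014 -0.0015] mm [ 0.  -1.1 -1.1] rot units [-0.044 -0.009  0.006] sgn 1
tool-frame F [-15.3 -12.2 -11.6] M [-0.05  2.24 -2.56] [-9.e-04 -8.e-04 -1.e+00]
bracket_edge [([268.0, 229.5], 0.79)]
bracket_end [([272.0, 206.6], 0.89)]
corner [([281.5, 214.7], 0.79)]
bracket [([254.8, 229.4], 0.87)]
length_stop [([281.3, 208.9], 0.69)]
cup [([212.2, 314.1], 0.97)]
tape_measure [([335.2, 132.2], 0.77)]
tape_roll [([310.1, 109.4], 0.82)]
[25, 0, 4] [266.6 232.9]
[0, 70, 4] [271.9 207.2]
[0, 0, 0] [257.4 229.2]
```

View pics/p10.png

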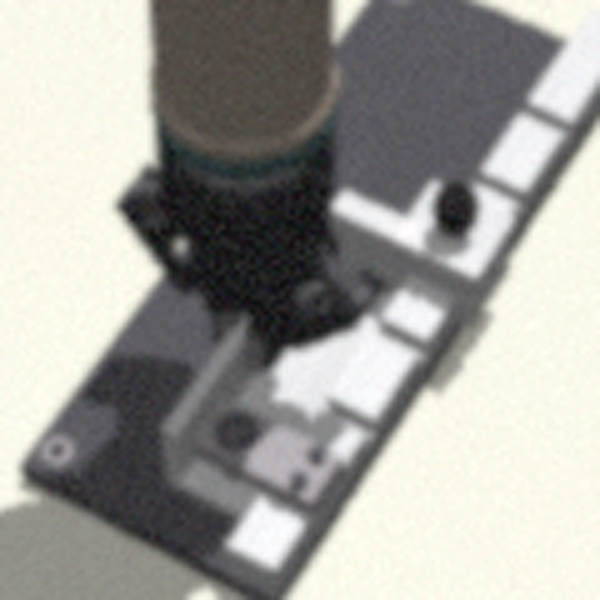

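The checks agree with the bracket being seated. Forces are steady at about 12 N on each contact, the tool is level, the height is right and the bystanders are in place. Handing in.

Run:
```python
from cell import ctrl
print(ctrl.finish_job()); s=ctrl.read_state(); print(s['clock'],s['eef_pos'],s['force'])
```

```text
the job is handed in; nothing more can be done
None
the job is handed in; nothing more can be done
```

I pushed the length stop into the next notch. I then gripped the bracket by its upright leg, laid it on the bed with that leg on the robot's side, and slid it in under the bushing. It was pressed against the fence and the stop, still gripped, when I handed the job in at about 22 s. The hand-in gave no verdict.

**What my last checks showed:**
- **Stop:** it stood still under 10 N of push at the place expected for the next notch. I judged the plunger down from that and from the picture; I could not read the joint values.
- **Pressing:** the tool reading was steady at about 12 N towards the fence, 12 N towards the stop and 15 N down. Bed friction takes up to about 5 N of that, so each contact should still carry about 7 N or more. The highest tool force along either direction was about 15 N.
- **Flatness:** the tool was level to about 0.001 rad. It had leaned about 0.012 rad under load, and I turned it back. The height difference from the table grasp is 14.9 mm, against 15 mm for the bed.
- **Alignment:** the tool is turned about 0.005 rad from my estimate of the jig, with almost no moment about the vertical.
- **Bystanders:** the final detections lie within about 2 to 4 pixels of the first ones, which I put down to detector noise. The arm never touched them.

**What disagreed:**
- The final tool position is about 1 mm off my camera-based prediction in both jig x and y, which is within the calibration error.
- Two separate estimates of the stop's position along the fence differ by about 2 mm, probably because I don't know exactly where along the bracket I gripped it.
- The detected middle of the bracket's edge was about 3 pixels from its predicted place.

For the final seating I relied on the contact forces.

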